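Finish an interlocked two-layer pallet of kit trays

TASK

Load the four blue kit trays from the sloping rack onto the small wooden pallet, where two trays already lie side by side as part of the bottom layer. First complete the bottom layer by laying one tray crosswise on the bare end of the deck, then build a second layer of three directly on top in the alternated pattern: its crosswise tray goes at the opposite end from the crosswise tray below, and its two lengthwise trays lie side by side over the rest. Keep each layer square and close together (no gap wider than about a centimetre) with outer edges in line with the layer below, leave every tray flat and open side up, never tip a tray steeply, and do not disturb the multimeter, the flux bottle or the solder spool.

Things in the scene. Friction and masses are not known exactly. Their poses are not given: they have to be found in the camera images.
- tray_1: blue open kit tray, 120 (x) x 58 (y) x 42 mm, walls and floor 3 mm, about 0.15 kg. Grip: solid yellow cross-wall in the middle, 10 mm thick along x, flush with the rim; fingers go down either side of it, inside the tray (bays 52 x 52, 39 mm deep). Origin: centre of underside, z out of the open top. Starts in a rack lane, length (x) along the slope, z leaning 30 deg from vertical to the low front.
- tray_2: blue open kit tray, 120 (x) x 58 (y) x 42 mm, walls and floor 3 mm, about 0.15 kg. Grip: solid yellow cross-wall in the middle, 10 mm thick along x, flush with the rim; fingers go down either side of it, inside the tray (bays 52 x 52, 39 mm deep). Origin: centre of underside, z out of the open top. Starts in a rack lane, length (x) along the slope, z leaning 30 deg from vertical to the low front.
- tray_3: blue open kit tray, 120 (x) x 58 (y) x 42 mm, walls and floor 3 mm, about 0.15 kg. Grip: solid yellow cross-wall in the middle, 10 mm thick along x, flush with the rim; fingers go down either side of it, inside the tray (bays 52 x 52, 39 mm deep). Origin: centre of underside, z out of the open top. Starts in a rack lane, length (x) along the slope, z leaning 30 deg from vertical to the low front.
- tray_4: blue open kit tray, 120 (x) x 58 (y) x 42 mm, walls and floor 3 mm, about 0.15 kg. Grip: solid yellow cross-wall in the middle, 10 mm thick along x, flush with the rim; fingers go down either side of it, inside the tray (bays 52 x 52, 39 mm deep). Origin: centre of underside, z out of the open top. Starts in a rack lane, length (x) along the slope, z leaning 30 deg from vertical to the low front.
- base_tray_1: tray of the same kind and axes as tray_1, already on the deck: part of the bottom layer, length along the pallet's x, centre near x -33, y +33 mm of the pallet; it stays there
- base_tray_2: tray of the same kind and axes as tray_1, already on the deck: part of the bottom layer, length along the pallet's x, centre near x -33, y -33 mm of the pallet; it stays there
- pallet: small fixed wooden pallet, deck 201 (its x) x 140 (its y) mm, deck top 28 mm above the bench; origin at the bench under its middle, z up; may stand turned any way round. The two trays already on it leave the deck's +x end bare. Tray places given as points leave 8 mm gaps between neighbours.
- place_bottom_cross (a point): bottom layer, on the bare end of the deck: centre of the tray's underside (z 28 mm); tray lies crosswise, its length along the pallet's y; pallet x 64, y 0 mm. Site axes are the pallet's
- place_top_cross (a point): second layer, on the rims of the bottom layer: centre of the underside (z 70 mm) of the crosswise tray, length along the pallet's y; pallet x -64, y 0 mm
- place_top_1 (a point): second layer: centre of the underside (z 70 mm) of a lengthwise tray, length along the pallet's x; pallet x 33, y +33 mm
- place_top_2 (a point): the same for the other lengthwise tray; pallet x 33, y -33 mm
- rack: fixed aluminium rack, 290 (its y) x 126 mm, 105 mm high at the back; deck slopes down at 30 deg to its -x side, where a lip 19 mm high stops the trays. Four lanes 70 mm apart along y, parted by rails 10 mm high. Origin at the bench under its middle; deck surface there at z 66 mm
- lamp_head (a point): middle of the round beige head of the fixed magnifier lamp, 140 mm across, which hangs about 0.21 m above the bench between rack and pallet and never moves; its arm rises behind it and to its right. Carry the trays round in front of it
- multimeter: bystander: pocket multimeter lying on its back, dark with a yellow edge, 128 x 66 x 34 mm, origin centre of the underside
- flux_bottle: bystander: white dropper bottle with a red cap, 35 mm across, 104 mm high, standing, origin centre of the underside
- solder_spool: bystander: spool with black flanges, 60 mm across, 44 mm high, standing, origin centre of the underside

How it is judged:
By the outcome, as a careful person would: the job done as asked, in the order asked, and still so for the second after the job is handed in, with the robot touching nothing.
It also fails if it takes over 72 s, if anything falls off the work surface, if the arm or the gripper's body presses on something with over 40 N, if the wrist force passes 120 N, or if a joint passes its speed limit or range.

ROBOT

A 7-joint arm with a two-finger parallel gripper is mounted at the origin on a cart in front of the work surface, level with it; the furniture and walls round the work are solid. World frame = base frame: x ahead of the robot, y to its left, z up, the work surface at z = 0. Lengths are in mm, angles in rad, forces in N, time in s.
With the tool pointing down it reaches from about 425 to 1025 mm from the base axis. Payload 3.6 kg.
Tool frame: the origin (TCP) lies at the very end of the fingers, on their centre line; the grasp point (between the pads) lies 19 mm behind it (ctrl.pinch_z is the distance from the TCP to the grasp point, in mm); z points along the fingers, y is the line along which they close (so a half turn about z gives the same grasp; the last joint's range is limited). The gripper opens to 85 mm and grips with 20 to 120 N. Pads are 22 mm wide; open, the fingers measure 114 mm over their backs; the gripper's body (76 mm by 85 mm) begins 54 mm behind the grasp point. The pads swing forward as they close: fully open they stand 13 mm farther back than shut.
Start: joints at [-1.375, 0.591, 0.048, 1.609, -0.033, 0.943, -0.034], TCP at [206.477, 694.98, 231.302] pointing down, gripper open.
Joint ranges: [-2.69, 2.69], [-0.47, 2.24], [-1.27, 1.36], [0.19, 2.51], [-1.53, 4.68], [0.08, 2.07], [-3.09, 3.09]. Speed limits (rad/s): [2.57, 2.57, 3.14, 3.14, 3.14, 3.14, 3.14].

INTERFACE

Orientations are given as a rotation vector (axis times angle).
In Python, from rig import ctrl gives the robot as it stands. The module is installed in compiled form; this text tells all that it offers.
- The arm moves only by the shell command python3 -m handwheel 'ROWS'. ROWS is a JSON object of lists of equal length, an entry for each row: "delta_pos": the shift along the tool's x, y, z in cm, a list of three; "turn": the turn, a rotation vector about the tool's x, y, z in degrees, a list of three; "grip": the closure, from 0 (fully open) to 1 (shut). In form: {"delta_pos": [[x, y, z], ...], "turn": [[wx, wy, wz], ...], "grip": [grip, ...]}. A call has 1 to 12 rows; each row shifts and turns the commanded pose from where the row before left it, along the tool's axes as they then stand; what a row does not reach is not made up. A row lasts 1/10 s, in which the tool goes at most 50 mm and 8.59 degrees, less where a joint would pass 70% of its speed; a pose out of reach is approached as far as the arm can. A call with a gripper value outside its range is refused whole. The fingers move at their own pace and stop on an object; the grip force is fixed at half the most. Time passes only in rows, so rows that do not move let the fingers close. It gives the time, the measured TCP pose, the force, the opening and the grip force at its end, in the units of the state.
- ctrl.observe(): the state, without advancing time (a new reading comes with each control period).
- ctrl.snapshot(name): name is "side" or "top" or "wrist"; returns the picture (420x560x3 uint8, red, green, blue); there is no depth.
- ctrl.calibration(name): a dict with "fx", "fy", "cx", "cy" (pixels), "distortion" ([k1, k2, p1, p2, k3] as OpenCV has them; the pictures are not rectified), "view" (4x4, takes a point from world to camera coordinates). Camera axes: x right, y up, looking along -z (the intrinsics and any distortion apply to the point x, -y, -z); pixel columns grow to the right and rows downward; lengths in mm; the calibration is good to about 2 mm. A picture is of the moment at which its call begins: read the wrist's pose just before it. calibration takes no time and is no camera call; for the wrist camera it gives the pose at the moment of the call.
- ctrl.sign_off(): hands the job in; it is judged then, once.
Trained networks look in the newest picture that a camera, given by its name, has taken for a name from the list of things; names that differ only in an ending like _2 or _b are one class to them, and where a whole thing is asked for, a point or a joint stands for the part that bears it (a point fixed in the world has none). Each returns a list of dicts, best first, with "confidence" (0 to 1); they miss things now and then, are a little off and sometimes report something else, mostly with a low value. They report only what shows in the picture. A call takes as long as a camera call.
- ctrl.recognise(camera, label): "rect" ([centre column, centre row, width, height] as shares, 0 to 1, of the picture: columns of its width, rows of its height, round what is visible of it).
- ctrl.landmark_of(camera, label): "point" ([column, row] as shares, 0 to 1, of the picture: columns of its width, rows of its height: a listed point, or the origin of a listed thing).
The state is a dict: "time": time; "joints": joint angles; "joint_velocities": joint speeds; "tau": joint torques, N m; "tool_pos": TCP position; "orientation": TCP orientation; "force": force on the tool from outside, world axes, zero at the start; "ft_torque": the same for the moment, N m; "width": finger opening in mm; "gripper_force": force on a finger pad.
Only numpy, scipy, OpenCV 4.12 (cv2) and the standard library are available. Lean on these libraries where they do the work, as an engineer would, in place of code of your own. Each camera call takes 0.05 s, during which the arm holds its last target. There are 200 camera calls.

## Working session

There is one attempt and no reset: what is moved stays moved. The work goes in short steps, Python scripts to look and compute and a shell command to move; the robot and the scene stay as the last step left them, time stands still between calls to the robot, and variables do not carry over. Pictures are saved under pics/ and viewed, at most 10 in all, crops included, and the job is handed in when it is done.

```bash
mkdir -p pics; ls
python3 - <<'E'
from rig import ctrl
import cv2
print(ctrl.observe())
for n in ["side","top","wrist"]:
    im=ctrl.snapshot(n); cv2.imwrite(f"pics/{n}0.png",im[:,:,::-1])
    c=ctrl.calibration(n); print(n,c)
    if n=="wrist": continue
    for l in ["tray_1","base_tray_1","pallet","rack","place_bottom_cross","place_top_cross","place_top_1","lamp_head","multimeter","flux_bottle","solder_spool"]:
        print(l,[([round(float(x)*s,1) for x,s in zip(d["point"],(560,420))],round(float(d["confidence"]),2)) for d in ctrl.landmark_of(n,l)])
E
```

```text
pics
{'time': 0.0, 'joints': array([-1.37548676,  0.592126  ,  0.04829847,  1.60988478, -0.03330187,
        0.94269359, -0.03369913]), 'joint_velocities': array([-1.78654396e-04,  1.25730490e-03, -1.32208130e-03,  1.34876578e-04,
       -6.86034359e-04, -1.15919872e-03, -5.40189899e-05]), 'tau': array([-1.04238636e-03, -5.48709440e+01,  1.54644370e+00, -1.98126662e+01,
        9.45747248e-03,  8.85098154e-03, -1.36938546e-06]), 'tool_pos': array([206.23766541, 694.15012865, 230.1125686 ]), 'orientation': array([-0.45193223, -3.10870758,  0.00360918]), 'force': array([-0.62432046,  0.73909654,  0.46504611]), 'ft_torque': array([-0.01886028, -0.03771044,  0.03130281]), 'gripper_force': 0.0, 'width': 85.2830149264318}
side {'fx': 460.8715654765007, 'fy': 460.8715654765007, 'cx': 276.99476617214907, 'cy': 216.57677968260413, 'distortion': array([-0.10068965,  0.        ,  0.        ,  0.        ,  0.        ]), 'view': array([[ 9.77782015e-01, -2.08267791e-01, -2.38087784e-02,
        -5.35493868e+02],
       [ 1.30252980e-01,  5.14635973e-01,  8.47457360e-01,
        -1.91560650e+02],

[... 1686 characters left out ...]
 [([315.4, 196.8], 0.66)]
multimeter [([220.9, 294.2], 0.81)]
flux_bottle [([269.2, 267.7], 0.48)]
solder_spool [([374.0, 271.6], 0.66), ([289.9, 153.8], 0.58)]
wrist {'fx': 344.0035552487218, 'fy': 344.0035552487218, 'cx': 281.9887344503532, 'cy': 210.3751360436993, 'distortion': array([0.00174868, 0.        , 0.        , 0.        , 0.        ]), 'view': array([[ 2.85388304e-01,  9.58411752e-01,  6.55331579e-04,
        -7.24207759e+02],
       [-9.17448052e-01,  2.73388097e-01, -2.89046744e-01,
         3.64563495e+01],
       [-2.77204956e-01,  8.18893274e-02,  9.57314760e-01,
        -3.79191871e+02],
       [ 0.00000000e+00,  0.00000000e+00,  0.00000000e+00,
         1.00000000e+00]])}
```

Run:
```python
import cv2
im=cv2.imread("pics/top0.png"); cv2.imwrite("pics/top0b.png",cv2.resize(im[60:360,100:500],(800,600),interpolation=cv2.INTER_CUBIC))
```

```text
(no output)
```

View pics/top0b.png

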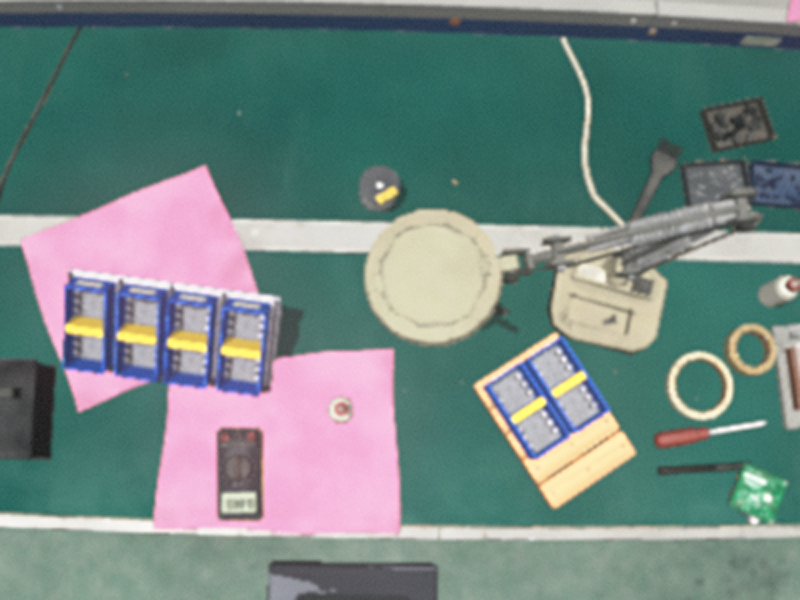

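View pics/side0.png

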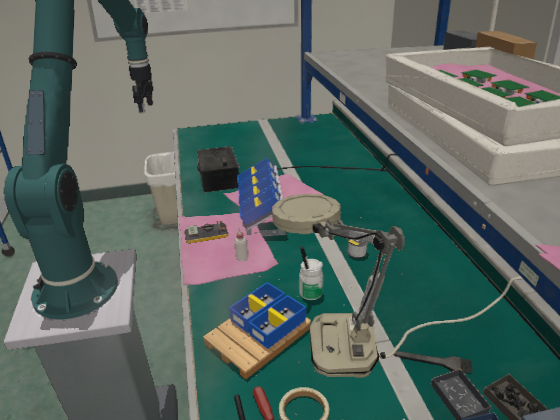

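The top view crop shows four trays in the rack at left, with yellow walls at crop (85,327), (137,335), (188,343) and (241,350). The lamp is at (433,275), and the pallet is around (555,420) with its bare end at lower right. The multimeter (240,475) and flux bottle (340,408) are in front of the rack. The side view agrees and also shows a white jar under the lamp at (312,280).

```bash
cat > h.py <<'E'
import numpy as np, cv2
from scipy.spatial.transform import Rotation as R
from scipy.optimize import least_squares
def KD(c): return np.array([[c["fx"],0,c["cx"]],[0,c["fy"],c["cy"]],[0,0,1.]]),np.array(c["distortion"],float)
F=np.diag([1,-1,-1.])
def proj(c,P):
    K,D=KD(c); V=c["view"]; Rm=F@V[:3,:3]; t=F@V[:3,3]
    return cv2.projectPoints(np.asarray(P,float).reshape(-1,1,3),cv2.Rodrigues(Rm)[0],t,K,D)[0].reshape(-1,2)
def ray(c,uv):
    K,D=KD(c); n=cv2.undistortPoints(np.asarray(uv,float).reshape(-1,1,2),K,D).reshape(-1,2)
    d=np.c_[n,np.ones(len(n))]@F@c["view"][:3,:3]; o=-c["view"][:3,:3].T@c["view"][:3,3]
    return o,d
def onplane(c,uv,z):
    o,d=ray(c,uv); return o+d*((z-o[2])/d[:,2])[:,None]
def mask(im,lo,hi,amin=20):
    m=cv2.inRange(cv2.cvtColor(im,cv2.COLOR_RGB2HSV),lo,hi)
    n,l,s,ce=cv2.connectedComponentsWithStats(m)
    return m,[(ce[i],s[i,4]) for i in range(1,n) if s[i,4]>=amin],l
YEL=((20,120,120),(35,255,255))
def tri(c1,p1,c2,p2):
    o1,d1=ray(c1,[p1]);o2,d2=ray(c2,[p2]);d1=d1[0];d2=d2[0]
    s=np.linalg.lstsq(np.c_[d1,-d2],o2-o1,rcond=None)[0]
    a,b=o1+s[0]*d1,o2+s[1]*d2; return (a+b)/2,np.linalg.norm(a-b)
E
python3 - <<'E'
from h import *; from rig import ctrl
for n in ["top","side"]:
    im=cv2.imread(f"pics/{n}0.png")[:,:,::-1].copy(); c=ctrl.calibration(n)
    for ce,a in mask(im,*YEL,15)[1]: print(n,ce.round(1),a,onplane(c,[ce],100 if ce[0]<300 else 70)[0].round())
c=ctrl.calibration("top")
g=lambda x,y:[x/2+100,y/2+60]
print("lamp",onplane(c,[g(433,275),g(365,275),g(433,345),g(503,270)],210).round())
print("flux,multi", onplane(c,[g(341,408)],104).round(),onplane(c,[g(240,432),g(240,518)],34).round())
print("blackbox",onplane(c,[g(50,370),g(50,455)],80).round())
print("pallet deck corners",onplane(c,[g(635,447),g(556,508),g(475,385)],28).round())
E
```

```text
top [293.3 157. ] 40 [738. -29. 100.]
top [141.9 223. ] 136 [547. 370. 100.]
top [168.4 226.7] 140 [539. 298. 100.]
top [193.4 230.1] 145 [532. 231. 100.]
top [220.  233.7] 142 [524. 161. 100.]
top [384.1 251.6] 60 [ 488. -279.   70.]
top [364.  264.4] 63 [ 453. -223.   70.]
side [252.8 169.8] 24 [547. 373. 100.]
side [254.1 179.8] 24 [539. 300. 100.]
side [255.5 190. ] 28 [532. 232. 100.]
side [256.8 201.5] 35 [523. 161. 100.]
side [209.1 238. ] 103 [370.   5. 100.]
side [353.3 242.1] 29 [744. -63.  70.]
side [255.  302.9] 184 [ 445. -266.  100.]
side [275.5 317.4] 208 [ 479. -319.  100.]
lamp [[ 602.  -81.  210.]
 [ 600.    1.  210.]
 [ 517.  -81.  210.]
 [ 610. -166.  210.]]
flux,multi [[448.  27. 104.]] [[416. 164.  34.]
 [301. 160.  34.]]
blackbox [[490. 418.  80.]
 [377. 409.  80.]]
pallet deck corners [[ 404. -382.   28.]
 [ 321. -269.   28.]
 [ 488. -158.   28.]]
```

```bash
python3 -m handwheel '{"delta_pos":[[0,0,0],[0,0,0]],"turn":[[0,0,0],[0,0,5]],"grip":[0.5,0.5]}'
```

```text
time: 1.45
tool_pos: [206.6, 694.9, 231.3]
orientation: [-0.591, -3.085, 0.0]
force: [0.1, 0.2, -0.2]
width: 59.5
gripper_force: 0.0
```

```bash
cat >> h.py <<'E'
def pose():
    from rig import ctrl
    s=ctrl.observe(); return np.array(s["tool_pos"]),R.from_rotvec(s["orientation"]),s
def Rt(yaz,tilt=0):  # tool y azimuth deg, then tool z tilted toward +y by tilt
    a=np.radians(yaz); y=np.array([np.cos(a),np.sin(a),0]); z=np.array([0,0,-1.])
    return R.from_matrix(np.c_[np.cross(y,z),y,z])*R.from_euler("x",-tilt,degrees=True)
def plan(pos,Rg=None):
    p,r,s=pose(); print("t",s["time"],"delta cm in tool:",(r.inv().apply(np.array(pos)-p)/10).round(2),"norm",np.linalg.norm(np.array(pos)-p).round())
    if Rg is not None:
        print("turn deg:",np.degrees((r.inv()*Rg).as_rotvec()).round(2)," delta if turned first:",(Rg.inv().apply(np.array(pos)-p)/10).round(2))
    print("joints",s["joints"].round(2),"F",s["force"].round(1),"w",round(s["width"],1),"gf",s["gripper_force"])
RY=-6.25; rx=np.array([np.cos(np.radians(RY)),np.sin(np.radians(RY)),0]); N=-.5*rx+np.array([0,0,.866])
W=np.array([[547,371.5,100],[539,299,100],[531.7,231.3,100],[523.7,161,100.]])
E
python3 -m handwheel '{"delta_pos":[[0,0,0],[0,0,0],[0,0,0],[0,0,0],[0,0,0],[0,0,0],[0,0,0],[0,0,0],[0,0,0]],"turn":[[0,0,8.25],[0,0,8.25],[0,0,8.25],[0,0,8.25],[0,0,8.25],[0,0,8.25],[0,0,8.25],[0,0,8.25],[0,0,8.25]],"grip":[0.6,0.6,0.6,0.6,0.6,0.6,0.6,0.6,0.6]}'
python3 -m handwheel '{"delta_pos":[[-2.6,2.85,0.25],[-2.6,2.85,0.25],[-2.6,2.85,0.25],[-2.6,2.85,0.25],[-2.6,2.85,0.25],[-2.6,2.85,0.25],[-2.6,2.85,0.25],[-2.6,2.85,0.25],[-2.6,2.85,0.25],[-2.6,2.85,0.25],[-2.6,2.85,0.25],[0,0,0]],"turn":[[0,0,0],[0,0,0],[0,0,0],[0,0,0],[0,0,0],[0,0,0],[0,0,0],[0,0,0],[-7.5,0,0],[-7.5,0,0],[-7.5,0,0],[-7.5,0,0]],"grip":[0.6,0.6,0.6,0.6,0.6,0.6,0.6,0.6,0.6,0.6,0.6,0.6]}'
python3 - <<'E'
from h import *; from rig import ctrl
plan(W[0]+120*N,Rt(RY,30))
p,r,s=pose(); c=ctrl.calibration("wrist"); V=c["view"]
print("cam in tool",r.inv().apply(-V[:3,:3].T@V[:3,3]-p).round(),"cam -z in tool",r.inv().apply(-V[2,:3]).round(2))
im=ctrl.snapshot("wrist"); cv2.imwrite("pics/w1.png",im[:,:,::-1])
print("expected walls",proj(c,W).round())
E
```

```text
time: 2.35
tool_pos: [206.3, 695.1, 231.3]
orientation: [-2.337, -2.1, -0.0]
force: [-0.8, 0.3, 0.0]
width: 34.2
gripper_force: 0.0
time: 3.55
tool_pos: [493.9, 372.4, 218.2]
orientation: [2.019, 1.802, 0.494]
force: [0.3, 0.3, -2.3]
width: 34.0
gripper_force: 0.0
t 3.55 delta cm in tool: [ 0.48 -1.34  0.87] norm 17.0
turn deg: [ 0.38 -0.1  -0.28]  delta if turned first: [ 0.49 -1.33  0.87]
joints [-1.55  0.55  0.85  2.15  0.07  0.28 -1.02] F [ 0.3  0.3 -2.3] w 34.0 gf 0.0
cam in tool [  73.   -1. -143.] cam -z in tool [-0.29  0.    0.96]
expected walls [[265. 194.]
 [267. 275.]
 [268. 341.]
 [269. 402.]]
```

View pics/w1.png

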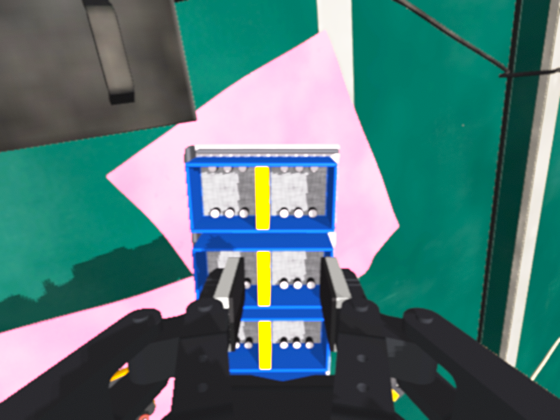

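The wrist view shows tray 1 square to the gripper, with its yellow wall at (262,198), about 4 px from the expected position. I'll refine the wall positions by intersecting the rays with the sloped rim plane.

```bash
cat >> h.py <<'E'
def onpl(c,uv,p0,n):
    o,d=ray(c,uv); return o+d*(((p0-o)@n)/(d@n))[:,None]
E
python3 - <<'E'
from h import *; from rig import ctrl
c=ctrl.calibration("wrist"); im=cv2.imread("pics/w1.png")[:,:,::-1].copy()
m,b,l=mask(im,*YEL,200)
for ce,a in b:
    q=onpl(c,[ce],W[0],N)[0]; print(ce.round(1),a,q.round(1))
ce=min(b,key=lambda t:abs(t[0]-[262,198]).sum())[0]; q=onpl(c,[ce],W[0],N)[0]
ys,xs=np.nonzero(l==l[int(ce[1]),int(ce[0])]); P=onpl(c,np.c_[xs,ys],W[0],N)[:,:3]; P-=P.mean(0); v=np.linalg.svd(P,full_matrices=False)[2][0]; print("wall dir az",np.degrees(np.arctan2(v[1],v[0])), "len",np.ptp(P@v))
plan(q+40*N,Rt(RY,30)); plan(q-28*N)
E
```

```text
[261.9 197.2] 871 [534.5 375.6  92.6]
[263.3 277.6] 684 [527.4 303.   93.1]
[264.3 344.4] 577 [520.5 234.   93.4]
wall dir az 84.29042764205917 len 51.64740675012963
t 3.6 delta cm in tool: [ 0.18 -1.69  8.99] norm 92.0
turn deg: [ 0.29 -0.17  0.79]  delta if turned first: [ 0.18 -1.65  9.  ]
joints [-1.57  0.56  0.85  2.16  0.07  0.28 -1.02] F [-3.6  3.  -4.6] w 34.3 gf 0.0
t 3.6 delta cm in tool: [ 0.16 -1.73 15.79] norm 159.0
joints [-1.57  0.56  0.85  2.16  0.07  0.28 -1.02] F [-3.6  3.  -4.6] w 34.3 gf 0.0
```

```bash
cat >> h.py <<'E'
def look(name,p0,n=N,amin=200,col=YEL):
    from rig import ctrl
    c=ctrl.calibration("wrist"); im=ctrl.snapshot("wrist"); cv2.imwrite(f"pics/{name}.png",im[:,:,::-1])
    m,b,l=mask(im,*col,amin); out=[]
    for ce,a in b:
        ys,xs=np.nonzero(l==l[int(ce[1]),int(ce[0])]); P=onpl(c,np.c_[xs,ys],p0,n)
        q=P.mean(0); v=np.linalg.svd(P-q,full_matrices=False)[2][0]
        print(ce.round(),a,"pos",q.round(1),"az",np.degrees(np.arctan2(v[1],v[0])).round(1),"len",np.ptp((P-q)@v).round(1)); out.append((ce,q))
    return c,im,out
E
python3 -m handwheel '{"delta_pos":[[0,-1.3,1],[0,0,0],[0,0,0]],"turn":[[0,0,0],[0,0,0],[0,0,0]],"grip":[0.6,0.6,0.6]}'
python3 - <<'E'
from h import *
c,im,o=look("w2",W[0])
q=min(o,key=lambda t:abs(t[0][0]-270)+t[0][1])[1]
plan(q+40*N,Rt(RY,30)); plan(q-28*N)
E
```

```text
time: 3.9
tool_pos: [483.1, 379.9, 200.0]
orientation: [2.012, 1.819, 0.487]
force: [1.1, 0.2, 0.5]
width: 34.1
gripper_force: 0.0
[286. 209.] 817 pos [544.  368.5  98.5] az 83.4 len 51.5
[285. 291.] 652 pos [535.6 295.8  98.2] az -96.7 len 51.8
[284. 359.] 529 pos [527.8 227.2  98. ] az 83.5 len 50.1
t 3.95 delta cm in tool: [-0.5   0.17  7.88] norm 79.0
turn deg: [ 0.01 -0.27  0.35]  delta if turned first: [-0.46  0.18  7.88]
joints [-1.55  0.58  0.83  2.16  0.05  0.25 -1.02] F [ 0.6 -0.1  0.3] w 34.2 gf 0.0
t 3.95 delta cm in tool: [-0.53  0.17 14.68] norm 147.0
joints [-1.55  0.58  0.83  2.16  0.05  0.25 -1.02] F [ 0.6 -0.1  0.3] w 34.2 gf 0.0
```

```bash
python3 -m handwheel '{"delta_pos":[[-0.1,0.05,2.5],[-0.1,0.05,2.5],[-0.1,0.05,2.5],[-0.1,0.02,2.5],[-0.1,0,2.5],[0,0,2.1],[0,0,0],[0,0,0],[0,0,0],[0,0,0],[0,0,0],[0,0,0]],"turn":[[0,0,0.3],[0,0,0],[0,0,0],[0,0,0],[0,0,0],[0,0,0],[0,0,0],[0,0,0],[0,0,0],[0,0,0],[0,0,0],[0,0,0]],"grip":[0.6,0.6,0.6,0.6,0.6,0.6,0.6,0.6,1,1,1,1]}'
python3 - <<'E'
from h import *
plan(np.array([544,368.5,98.5])-28*N,Rt(RY,30))
E
```

```text
time: 5.15
tool_pos: [542.4, 368.5, 101.5]
orientation: [2.017, 1.81, 0.477]
force: [-1.4, -0.0, 5.9]
width: 4.9
gripper_force: 59.2
t 5.15 delta cm in tool: [ 0.04 -0.    3.14] norm 31.0
turn deg: [-0.12  0.28  0.12]  delta if turned first: [ 0.02 -0.01  3.14]
joints [-1.29  0.73  0.61  2.13  0.47  0.08 -1.44] F [-1.4 -0.   5.9] w 4.9 gf 59.24736142158508
```

```bash
python3 -m handwheel '{"delta_pos":[[0,0,0],[0,0,-2],[0,0,-4],[0,0,-4],[0,0,-4],[0,0,0],[0,0,0]],"turn":[[0,0,0],[0,0,0],[0,0,0],[0,0,0],[0,0,0],[0,0,0],[0,0,0]],"grip":[0.6,0.6,0.6,0.6,0.6,0.6,0.6]}' | head -3
cat > kin.py <<'E'
import numpy as np
from scipy.spatial.transform import Rotation as R
from scipy.optimize import least_squares
# p: d1,d3,d5,d7, base yaw, elbow offset a; signs s(7)
def fk(q,p,s):
    d1,d3,d5,d7,yaw,a,tw=p; M=R.from_euler("z",yaw); x=np.array([0,0,d1],float); q=np.asarray(q)*s
    M=M*R.from_euler("z",q[0])*R.from_euler("y",q[1])*R.from_euler("z",q[2]); x=x+M.apply([a,0,d3])
    M=M*R.from_euler("y",q[3]); x=x+M.apply([-a,0,0]); M=M*R.from_euler("z",q[4]); x=x+M.apply([0,0,d5])
    M=M*R.from_euler("y",q[5])*R.from_euler("z",q[6]); x=x+M.apply([0,0,d7]); return x,M*R.from_euler("z",tw)
E
python3 - <<'E'
from kin import *; from rig import ctrl; import itertools
s=ctrl.observe(); print(s["joints"].round(2),s["tool_pos"])
D=[([-1.37548676,.592126,.04829847,1.60988478,-.03330187,.94269359,-.03369913],[206.24,694.15,230.11],[-.45193223,-3.10870758,.00360918]),
   (s["joints"],s["tool_pos"],s["orientation"]),([-1.29,.73,.61,2.13,.47,.08,-1.44],[542.4,368.5,101.5],[2.017,1.81,.477])]
best=[]
for sg in itertools.product([1,-1],repeat=4):
    S=np.array([sg[0],1,sg[1],1,sg[2],1,sg[3]])
    def f(p):
        r=[]
        for q,x,o in D:
            X,M=fk(q,p,S); r+=list((X-x)/10)+list((M.inv()*R.from_rotvec(o)).as_rotvec()*20)
        return r
    for tw in (0,1.57,3.14,-1.57):
        z=least_squares(f,[300,400,400,200,0,0,tw]); best.append((z.cost,sg,z.x))
best.sort(key=lambda b:b[0])
for b in best[:3]: print(b[0],b[1],b[2].round(3).tolist())
E
```

```text
time: 5.85
tool_pos: [472.4, 377.3, 222.6]
orientation: [2.017, 1.812, 0.478]
[-1.46  0.47  0.65  2.16  0.48  0.36 -1.44] [472.38699782 377.25726824 222.58770548]
0.5218362331083854 (-1, -1, -1, -1) [312.161, 614.059, 450.724, 325.932, -0.059, 12.495, 1.517]
0.5218362331083982 (-1, -1, -1, -1) [312.161, 614.059, 450.724, 325.932, -0.059, 12.495, 1.517]
0.5218362331083992 (-1, -1, -1, -1) [312.161, 614.059, 450.724, 325.932, -0.059, 12.495, 1.517]
```

```bash
cat >> kin.py <<'E'
S=-np.array([1,-1,1,-1,1,-1,1]); P=[312.161,614.059,450.724,325.932,-.059,12.495,1.517]
LO=np.array([-2.69,-.47,-1.27,.19,-1.53,.08,-3.09]); HI=np.array([2.69,2.24,1.36,2.51,4.68,2.07,3.09])
def ik(x,Rg,q0,w=1e-3,qr=None):
    qr=q0 if qr is None else qr
    def f(q):
        X,M=fk(q,P,S); return np.r_[(X-x)/10,(M.inv()*Rg).as_rotvec()*10,w*(q-qr)]
    z=least_squares(f,np.clip(q0,LO+1e-3,HI-1e-3),bounds=(LO,HI),max_nfev=60); return z.x,np.linalg.norm(z.fun[:6])
E
python3 - <<'E'
from kin import *; from h import Rt,RY,N,W
rng=np.random.default_rng(0)
for i in (0,3):
  for az in (RY,RY+180):
    Rg=Rt(RY,30) if az==RY else Rt(RY,30)*R.from_euler("z",180,degrees=True)
    x=W[i]-28*N; sol=[]
    for k in range(40):
        q,e=ik(x,Rg,rng.uniform(LO,HI),1e-4)
        if e<.05: sol.append(q)
    print(i,az,len(sol)); 
    for q in sorted(sol,key=lambda q:-min(np.minimum(q-LO,HI-q)))[:5]: print("  ",q.round(2),round(min(np.minimum(q-LO,HI-q)),2))
E
```

```text
0 -6.25 27
   [-0.7   0.69 -0.19  2.13  1.64  0.51 -2.47] 0.38
   [-0.61  0.71 -0.31  2.13  1.65  0.59 -2.46] 0.38
   [-0.47  0.75 -0.51  2.13  1.67  0.73 -2.44] 0.38
   [-0.54  0.72 -0.41  2.13  1.66  0.65 -2.45] 0.38
   [-0.65  0.7  -0.25  2.13  1.64  0.55 -2.47] 0.38
0 173.75 33
   [-0.56  0.72 -0.38  2.13  1.65  0.64  0.69] 0.38
   [-0.66  0.7  -0.23  2.13  1.64  0.54  0.67] 0.38
   [-0.29  0.85 -0.8   2.13  1.7   0.95  0.73] 0.38
   [-0.27  0.86 -0.82  2.13  1.7   0.96  0.74] 0.38
   [-0.53  0.73 -0.42  2.13  1.66  0.66  0.69] 0.38
3 -6.25 30
   [-0.34  0.63 -0.21  2.44  2.33  0.54 -2.9 ] 0.07
   [ 0.05  0.76 -0.76  2.44  2.05  0.85 -2.56] 0.07
   [-0.04  0.71 -0.63  2.44  2.1   0.76 -2.63] 0.07
   [-0.21  0.65 -0.39  2.44  2.22  0.62 -2.77] 0.07
   [ 0.18  0.88 -0.99  2.44  1.98  1.03 -2.45] 0.07
3 173.75 23
   [-0.49  0.62 -0.01  2.44  2.49  0.46  0.06] 0.07
   [-0.24  0.64 -0.36  2.44  2.24  0.6   0.35] 0.07
   [-0.27  0.64 -0.31  2.44  2.26  0.58  0.32] 0.07
   [-0.29  0.63 -0.28  2.44  2.28  0.57  0.29] 0.07
   [-0.48  0.62 -0.02  2.44  2.48  0.46  0.07] 0.07
```

```bash
cat > sim.py <<'E'
from kin import *; from h import Rt,RY,N,W
VM=.07*np.array([2.57,2.57,3.14,3.14,3.14,3.14,3.14])
def step(q,x,Rg):
    def f(d):
        X,M=fk(q+d,P,S); return np.r_[(X-x)/10,(M.inv()*Rg).as_rotvec()*10,.02*d]
    z=least_squares(f,np.zeros(7),bounds=(np.minimum(np.maximum(-VM,LO-q),-1e-9),np.maximum(np.minimum(VM,HI-q),1e-9))); return q+z.x,np.linalg.norm(z.fun[:6])
def run(q,rows,pr=True):
    X,M=fk(q,P,S)
    for dp,tu in rows:
        x2=X+M.apply(np.array(dp)*10.); M2=M*R.from_rotvec(np.radians(np.array(tu,float)))
        q,e=step(q,x2,M2); X,M=fk(q,P,S)
        if pr: print(X.round(),q.round(2),round(e,2))
    return q
E
python3 - <<'E'
from sim import *
q=np.array([-1.46,.47,.65,2.16,.48,.36,-1.44])
for sgn in (1,-1):
    q1=run(q,[((0,0,0),(0,0,8.57*sgn))]*21,False); print(sgn,fk(q1,P,S)[0].round(),q1.round(2))
    X,M=fk(q1,P,S); x=W[0]+[-3,-3,-1.5]-28*N; 
    d=M.inv().apply(x-X)/10; print(d); run(q1,[(d/12,(0,0,0))]*13)
E
```

```text
1 [470. 371. 220.] [-1.83  0.82  1.36  2.18 -1.03  0.51 -3.09]
[-0.68017137 -0.42260543 16.99482354]
[477. 371. 208.] [-1.8   0.82  1.32  2.18 -1.06  0.48 -3.06] 0.0
[484. 370. 195.] [-1.76  0.82  1.28  2.18 -1.09  0.45 -3.03] 0.0
[492. 370. 183.] [-1.73  0.83  1.24  2.18 -1.13  0.43 -3.  ] 0.0
[499. 370. 171.] [-1.69  0.83  1.19  2.18 -1.16  0.4  -2.97] 0.0
[506. 369. 159.] [-1.66  0.83  1.15  2.18 -1.2   0.38 -2.94] 0.0
[514. 369. 147.] [-1.62  0.84  1.11  2.17 -1.24  0.35 -2.9 ] 0.0
[521. 369. 135.] [-1.59  0.84  1.07  2.17 -1.28  0.32 -2.86] 0.0
[529. 368. 123.] [-1.55  0.85  1.02  2.16 -1.33  0.3  -2.81] 0.0
[536. 368. 111.] [-1.52  0.86  0.98  2.16 -1.38  0.27 -2.76] 0.0
[543. 368.  98.] [-1.48  0.86  0.95  2.15 -1.44  0.25 -2.7 ] 0.0
[551. 367.  86.] [-1.46  0.88  0.92  2.14 -1.51  0.24 -2.63] 0.0
[558. 367.  74.] [-1.32  0.81  0.71  2.13 -1.53  0.08 -2.58] 0.01
[565. 367.  62.] [-1.3   0.83  0.69  2.11 -1.53  0.08 -2.58] 0.1
-1 [469. 371. 220.] [-0.91  0.4  -0.08  2.16  1.02  0.59  1.18]
[-1.25016716 -0.47541024 17.03288314]
[477. 371. 208.] [-0.91  0.42 -0.07  2.16  1.06  0.57  1.15] 0.0
[484. 371. 196.] [-0.91  0.45 -0.05  2.16  1.09  0.54  1.13] 0.0
[492. 370. 184.] [-0.91  0.47 -0.04  2.16  1.12  0.52  1.1 ] 0.0
[499. 370. 172.] [-0.91  0.5  -0.02  2.16  1.15  0.5   1.07] 0.0
[506. 369. 159.] [-0.91  0.52 -0.    2.15  1.19  0.48  1.04] 0.0
[514. 369. 147.] [-0.92  0.54  0.02  2.15  1.23  0.46  1.01] 0.0
[521. 369. 135.] [-0.92  0.57  0.03  2.14  1.26  0.44  0.97] 0.0
[528. 368. 123.] [-0.92  0.59  0.05  2.14  1.3   0.42  0.94] 0.0
[536. 368. 111.] [-0.92  0.62  0.07  2.13  1.34  0.4   0.9 ] 0.0
[543. 368.  99.] [-0.92  0.64  0.08  2.13  1.38  0.39  0.87] 0.0
[551. 367.  86.] [-0.92  0.67  0.1   2.12  1.42  0.37  0.83] 0.0
[558. 367.  74.] [-0.92  0.69  0.11  2.11  1.46  0.36  0.79] 0.0
[565. 367.  62.] [-0.92  0.72  0.12  2.1   1.51  0.34  0.75] 0.0
```

```bash
python3 -m handwheel '{"delta_pos":[[0,0,0],[0,0,0],[0,0,0],[0,0,0],[0,0,0],[0,0,0],[0,0,0],[0,0,0],[0,0,0],[0,0,0],[0,0,0],[0,0,0]],"turn":[[0,0,-8.5],[0,0,-8.5],[0,0,-8.5],[0,0,-8.5],[0,0,-8.5],[0,0,-8.5],[0,0,-8.5],[0,0,-8.5],[0,0,-8.5],[0,0,-8.5],[0,0,-8.5],[0,0,-8.5]],"grip":[0.6,0.6,0.6,0.6,0.6,0.6,0.6,0.6,0.6,0.6,0.6,0.6]}' | head -3
python3 -m handwheel '{"delta_pos":[[0,0,0],[0,0,0],[0,0,0],[0,0,0],[0,0,0],[0,0,0],[0,0,0],[0,0,0],[0,0,0],[0,0,0],[0,0,0]],"turn":[[0,0,-8.5],[0,0,-8.5],[0,0,-8.5],[0,0,-8.5],[0,0,-8.5],[0,0,-8.5],[0,0,-8.5],[0,0,-8.5],[0,0,-8.5],[0,0,-1.5],[0,0,0]],"grip":[0.6,0.6,0.6,0.6,0.6,0.6,0.6,0.6,0.6,0.6,0.6]}'
python3 - <<'E'
from h import *
plan(np.array([544,368.5,98.5])-28*N,Rt(RY,30)*R.from_euler("z",180,degrees=True))
E
```

```text
time: 7.05
tool_pos: [473.0, 375.3, 220.0]
orientation: [-0.141, 2.625, -0.125]
time: 8.15
tool_pos: [473.1, 375.6, 220.7]
orientation: [-1.833, 2.048, -0.551]
force: [0.0, 0.0, -0.5]
width: 34.2
gripper_force: 0.0
t 8.15 delta cm in tool: [-0.2  -0.14 16.94] norm 169.0
turn deg: [ 0.27 -0.45  0.02]  delta if turned first: [-0.07 -0.06 16.95]
joints [-0.91  0.4  -0.08  2.13  0.99  0.6   1.21] F [ 0.   0.  -0.5] w 34.2 gf 0.0
```

```bash
python3 -m handwheel '{"delta_pos":[[-0.05,-0.05,3],[-0.05,0,3],[0,0,3],[0,0,3],[0,0,3],[0,0,1.9],[0,0,0],[0,0,0],[0,0,0],[0,0,0],[0,0,0],[0,0,0]],"turn":[[0,-0.4,0],[0,0,0],[0,0,0],[0,0,0],[0,0,0],[0,0,0],[0,0,0],[0,0,0],[0,0,0],[0,0,0],[0,0,0],[0,0,0]],"grip":[0.6,0.6,0.6,0.6,0.6,0.6,0.6,1,1,1,1,1]}'
python3 - <<'E'
from h import *
plan(np.array([544,368.5,98.5])-28*N,Rt(RY,30)*R.from_euler("z",180,degrees=True))
E
```

```text
time: 9.35
tool_pos: [556.9, 368.9, 76.5]
orientation: [-1.833, 2.039, -0.542]
force: [-0.6, 0.1, 2.5]
width: 8.9
gripper_force: 59.1
t 9.35 delta cm in tool: [0.18 0.01 0.26] norm 3.0
turn deg: [0.15 0.15 0.12]  delta if turned first: [0.18 0.01 0.26]
joints [-0.92  0.69  0.11  2.11  1.47  0.35  0.78] F [-0.6  0.1  2.5] w 8.9 gf 59.11936640739441
```

```bash
cat > route.py <<'E'
from sim import *; from h import pose
def go(q,segs):
    "segs: ('t',turn,n) | ('d',tooldelta,n) | ('w',worldpoint,n)"
    for k,v,n in segs:
        X,M=fk(q,P,S)
        if k=='t': rows=[((0,0,0),np.array(v)/n)]*n; d=v
        else:
            d=(np.array(v,float) if k=='d' else (M.inv().apply(np.array(v)-X)/10)); rows=[(d/n,(0,0,0))]*n
        q=run(q,rows,False); print(k,n,"rows of",(np.array(d)/n).round(2),"->",fk(q,P,S)[0].round(),q.round(2))
    return q
E
python3 - <<'E'
from route import *
p,r,s=pose()
q=go(s["joints"],[('d',(0,0,-13),4),('t',(-30,0,0),4),('t',(0,0,51),6),('w',(425,170,195),6),('w',(430,0,195),5),('w',(405,-200,195),6),('w',(389,-304,150),3)])
E
```

```text
d 4 rows of [ 0.    0.   -3.25] -> [497. 382. 192.] [-0.89  0.47 -0.07  2.14  1.11  0.54  1.11]
t 4 rows of [-7.5  0.   0. ] -> [497. 383. 192.] [-0.32  0.58 -0.59  1.88  0.46  0.83  1.86]
t 6 rows of [0.  0.  8.5] -> [497. 383. 192.] [-0.49  0.54 -0.34  1.88  0.28  0.78  1.14]
w 6 rows of [ 2.89 -2.37  0.02] -> [425. 170. 195.] [-0.17  0.33 -0.35  2.25  0.25  0.59  1.42]
w 5 rows of [ 1.71 -2.94  0.08] -> [430.   0. 195.] [ 0.19  0.29 -0.33  2.31  0.23  0.55  1.82]
w 6 rows of [ 2.12 -2.61  0.08] -> [ 405. -200.  195.] [ 0.63  0.31 -0.29  2.28  0.2   0.56  2.31]
w 3 rows of [ 2.28 -2.62  1.58] -> [ 389. -304.  150.] [ 0.79  0.43 -0.25  2.23  0.26  0.48  2.47]
```

```bash
python3 -m handwheel '{"delta_pos":[[0,0,-3.25],[0,0,-3.25],[0,0,-3.25],[0,0,-3.25],[0,0,0],[0,0,0],[0,0,0],[0,0,0],[0,0,0]],"turn":[[0,0,0],[0,0,0],[0,0,0],[0,0,0],[-7.5,0,0],[-7.5,0,0],[-7.5,0,0],[-7.5,0,0],[0,0,0]],"grip":[1,1,1,1,1,1,1,1,1]}'
python3 -m handwheel '{"delta_pos":[[0,0,0],[0,0,0],[0,0,0],[0,0,0],[0,0,0],[0,0,0],[2.9,-2.4,0],[2.9,-2.4,0],[2.9,-2.4,0],[2.9,-2.4,0],[2.9,-2.4,0],[2.9,-2.4,0]],"turn":[[0,0,8.5],[0,0,8.5],[0,0,8.5],[0,0,8.5],[0,0,8.5],[0,0,8.5],[0,0,0],[0,0,0],[0,0,0],[0,0,0],[0,0,0],[0,0,0]],"grip":[1,1,1,1,1,1,1,1,1,1,1,1]}'
python3 - <<'E'
from route import *
p,r,s=pose(); print(s["joints"].round(2))
q=go(s["joints"],[('w',(430,0,195),5),('w',(405,-200,195),6)])
E
```

```text
time: 10.25
tool_pos: [500.0, 369.8, 187.7]
orientation: [-2.058, 2.324, -0.078]
force: [0.9, -0.9, -2.1]
width: 9.1
gripper_force: 59.5
time: 11.45
tool_pos: [422.9, 156.9, 186.2]
orientation: [-0.872, 2.963, -0.048]
force: [-0.2, -0.2, -1.8]
width: 9.1
gripper_force: 59.5
[-0.35  0.31 -0.16  2.27  0.18  0.52  1.48]
w 5 rows of [ 1.87 -3.04  0.03] -> [430.   0. 195.] [ 0.05  0.26 -0.15  2.35  0.13  0.48  1.94]
w 6 rows of [ 2.14 -2.59  0.04] -> [ 405. -200.  195.] [ 0.53  0.29 -0.14  2.3   0.07  0.49  2.47]
```

```bash
python3 -m handwheel '{"delta_pos":[[1.85,-3,-0.05],[1.85,-3,-0.05],[1.85,-3,-0.05],[1.85,-3,0],[1.85,-3,0],[2.15,-2.6,0],[2.15,-2.6,0],[2.15,-2.6,0],[2.15,-2.6,0],[2.15,-2.6,0],[2.15,-2.6,0],[0,0,0]],"turn":[[0,0,0],[0,0,0],[0,0,0],[0,0,0],[0,0,0],[0,0,0],[0,0,0],[0,0,0],[0,0,0],[0,0,0],[0,0,0],[0,0,0]],"grip":[1,1,1,1,1,1,1,1,1,1,1,1]}'
python3 -m handwheel '{"delta_pos":[[0,0,0],[0,0,0]],"turn":[[0,0,0],[0,0,0]],"grip":[1,1]}' | head -3
python3 - <<'E'
from h import *
z=np.array([0,0,1.])
look("w3",np.array([0,0,70.]),z,100)
plan([389,-304,150],Rt(123))
E
```

```text
time: 12.65
tool_pos: [401.9, -222.8, 191.8]
orientation: [-0.859, 2.968, -0.051]
force: [-0.9, 0.1, -2.4]
width: 9.1
gripper_force: 59.4
time: 12.85
tool_pos: [403.1, -217.0, 191.5]
orientation: [-0.873, 2.964, -0.045]
[282. 304.] 3144 pos [ 489.9 -167.3   70. ] az 32.6 len 125.2
[553. 360.] 124 pos [399.3  67.2  70. ] az 17.7 len 22.5
t 12.9 delta cm in tool: [ 6.1  -6.36  4.19] norm 98.0
turn deg: [-2.44  2.37 -0.14]  delta if turned first: [ 5.94 -6.52  4.16]
joints [ 0.51  0.31 -0.14  2.26  0.06  0.52  2.47] F [-0.5 -0.3 -1.8] w 9.2 gf 59.44635450839996
```

View pics/w3.png

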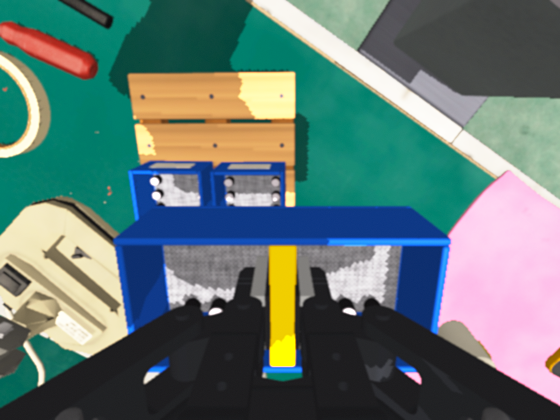

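The view shows the held tray level and square. The bare deck's end corners are at (129,73) and (295,72), and the near ends of the base trays are at (131,168) to (285,163).

Run:
```python
from h import *; from rig import ctrl
c=ctrl.calibration("wrist")
A=onplane(c,[[129,73],[295,72]],28); B=onplane(c,[[131,169],[285,164]],70)
for X in (A,B): print(X.round(1).tolist(),"len",np.linalg.norm(X[1]-X[0]).round(1),"az",np.degrees(np.arctan2(*(X[0]-X[1])[[1,0]])).round(1))
print((A.mean(0)-B.mean(0)).round(1),np.linalg.norm((A.mean(0)-B.mean(0))[:2]),"expect 73.5")
im=cv2.imread("pics/w3.png"); cv2.imwrite("pics/w3c.png",cv2.resize(im[50:220,110:310],(800,680//1))[:600])
```

```text
[[396.8, -381.4, 28.0], [321.5, -265.3, 28.0]] len 138.3 az -57.0
[[451.7, -333.5, 70.0], [381.9, -234.3, 70.0]] len 121.3 az -54.9
[-57.6 -39.5 -42. ] 69.83515211755588 expect 73.5
```

View pics/w3c.png

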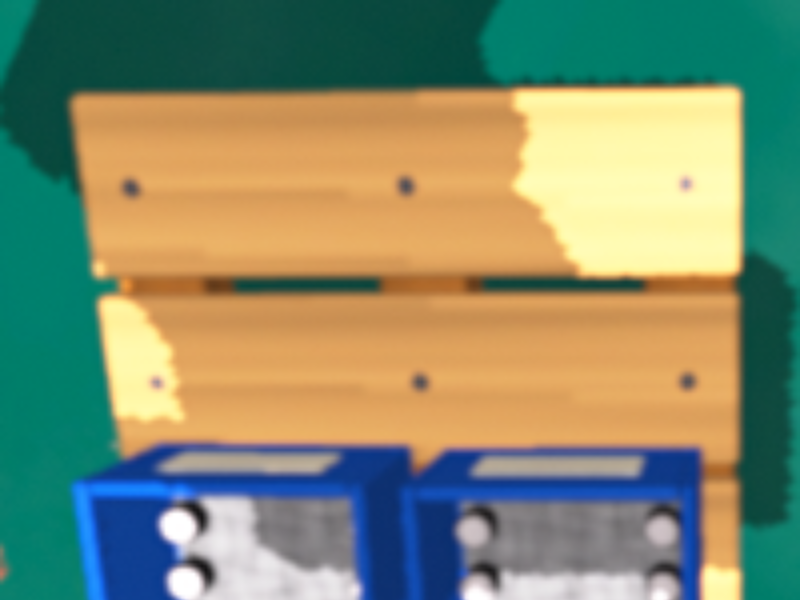

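Run:
```python
from h import *; from rig import ctrl
c=ctrl.calibration("wrist")
A=onplane(c,[[127.5,73.7],[295.5,72.2]],28); B=onplane(c,[[128.8,171.3],[285.5,172]],70); C=onplane(c,[[151,161.8],[285,162.5]],28)
for X in (A,B,C): print(X.round(1).tolist(),"len",np.linalg.norm(X[1]-X[0]).round(1),"az",np.degrees(np.arctan2(*(X[0]-X[1])[[1,0]])).round(1))
yaw=-147
px=np.array([np.cos(np.radians(yaw)),np.sin(np.radians(yaw)),0]);
print("centre from deck",(A.mean(0)-100.5*px).round(1),"from rims",(B.mean(0)-27*px).round(1),"from bottoms",(C.mean(0)-27*px).round(1))
print("wall tops from overhead, centre", (np.array([470.5,-251,0])+33*px).round(1))
```

```text
[[398.0, -382.2, 28.0], [321.4, -264.9, 28.0]] len 140.1 az -56.9
[[454.4, -334.2, 70.0], [386.9, -230.6, 70.0]] len 123.6 az -56.9
[[454.7, -333.3, 28.0], [388.7, -231.6, 28.0]] len 121.2 az -57.1
centre from deck [ 444.  -268.8   28. ] from rims [ 443.3 -267.7   70. ] from bottoms [ 444.3 -267.7   28. ]
wall tops from overhead, centre [ 442.8 -269.     0. ]
```

```bash
cat > held.py <<'E'
import sys
from h import *
def held(name="held"):
    p,r,s=pose(); zt=r.apply([0,0,-1.])
    c,im,o=look(name,p+25.5*zt,zt,1500)
    print("wall centre in tool mm",r.inv().apply(o[0][1]-p).round(1))
if __name__=="__main__": held()
E
python3 - <<'E'
from held import *; held()
from rig import ctrl
c=ctrl.calibration("wrist"); p,r,s=pose(); zt=r.apply([0,0,-1.])
print(r.inv().apply(onpl(c,[[117,241],[449,241]],p+25.5*zt,zt)-p).round(1))
plan([390.5,-303,110],Rt(123))
E
```

```text
[282. 304.] 3145 pos [ 401.3 -217.1  217. ] az 32.8 len 52.9
wall centre in tool mm [  0.7  -0.1 -25.5]
[[ 27.7 -60.5 -25.5]
 [ 27.6  60.9 -25.5]]
t 12.95 delta cm in tool: [ 6.1  -6.16  8.19] norm 119.0
turn deg: [-2.45  2.38 -0.14]  delta if turned first: [ 5.77 -6.5   8.17]
joints [ 0.51  0.31 -0.14  2.26  0.06  0.52  2.47] F [-1.1 -0.2 -1.6] w 9.1 gf 59.446372389793396
```

```bash
python3 -m handwheel '{"delta_pos":[[0,0,0],[1.92,-2.16,1],[1.92,-2.16,1],[1.92,-2.17,1],[0,0,2.5],[0,0,2.5],[0,0,0],[0,0,0],[0,0,0]],"turn":[[-2.45,2.4,-0.1],[0,0,0],[0,0,0],[0,0,0],[0,0,0],[0,0,0],[0,0,0],[0,0,0],[0,0,0]],"grip":[1,1,1,1,1,1,1,1,1]}'
python3 - <<'E'
from h import *
plan([390.5,-303,46],Rt(123))
E
```

```text
time: 13.85
tool_pos: [391.3, -304.4, 112.8]
orientation: [-0.888, 3.012, -0.003]
force: [0.3, -0.2, -1.6]
width: 9.2
gripper_force: 59.4
t 13.85 delta cm in tool: [-0.    0.18  6.68] norm 67.0
turn deg: [-0.13  0.05 -0.15]  delta if turned first: [-0.01  0.16  6.68]
joints [ 0.64  0.5  -0.09  2.21  0.11  0.44  2.61] F [ 0.3 -0.2 -1.6] w 9.2 gf 59.355066418647766
```

```bash
python3 -m handwheel '{"delta_pos":[[0,0.17,1.6],[0,0,2],[0,0,1.8],[0,0,0.9],[0,0,0],[0,0,0]],"turn":[[0,0,0],[0,0,0],[0,0,0],[0,0,0],[0,0,0],[0,0,0]],"grip":[1,1,1,1,1,1]}'
python3 - <<'E'
from h import *
plan([390.5,-303,44.5],Rt(123))
E
```

```text
time: 14.45
tool_pos: [390.0, -303.5, 49.6]
orientation: [-0.886, 3.013, -0.002]
force: [-0.6, 0.2, -1.4]
width: 9.0
gripper_force: 59.6
t 14.45 delta cm in tool: [-0.07  0.01  0.51] norm 5.0
turn deg: [-0.1   0.03 -0.22]  delta if turned first: [-0.07  0.01  0.51]
joints [ 0.62  0.61 -0.06  2.24  0.13  0.29  2.58] F [-0.6  0.2 -1.4] w 9.0 gf 59.58868145942688
```

```bash
python3 -m handwheel '{"delta_pos":[[-0.05,0,0.3],[0,0,0.2],[0,0,0],[0,0,0]],"turn":[[0,0,0],[0,0,0],[0,0,0],[0,0,0]],"grip":[1,1,1,1]}'
python3 -m handwheel '{"delta_pos":[[0,0,0],[0,0,0],[0,0,0],[0,0,-2],[0,0,-4],[0,0,-4],[0,0,-4],[0,0,-4],[0,0,0],[0,0,0]],"turn":[[0,0,0],[0,0,0],[0,0,0],[0,0,0],[0,0,0],[0,0,0],[0,0,0],[0,0,0],[0,0,0],[0,0,0]],"grip":[0.6,0.6,0.6,0.6,0.6,0.6,0.6,0.6,0.6,0.6]}'
python3 - <<'E'
from h import *
look("w4",np.array([0,0,70.]),np.array([0,0,1.]),150)
from route import *
p,r,s=pose()
q=go(s["joints"],[('w',(405,-200,220),4),('w',(430,0,220),6),('w',(430,170,220),5),('w',(470,304,220),4),('t',(0,0,-51),6),('t',(30,0,0),4)])
M=fk(q,P,S)[1]; x=W[1]-[3,3,1.5]+80*N; go(q,[('w',x,4)])
E
```

```text
time: 14.85
tool_pos: [389.8, -303.0, 43.9]
orientation: [-0.886, 3.014, -0.001]
force: [0.9, 0.2, -1.5]
width: 9.0
gripper_force: 59.6
time: 15.85
tool_pos: [390.0, -303.2, 224.7]
orientation: [-0.886, 3.013, -0.004]
force: [-0.3, -0.2, -0.9]
width: 34.1
gripper_force: 0.0
[283. 192.] 664 pos [ 388.4 -303.9   70. ] az 33.4 len 51.1
[259. 281.] 827 pos [ 475. -275.   70.] az 118.6 len 30.4
[305. 282.] 771 pos [ 451.3 -237.8   70. ] az 80.0 len 39.1
w 4 rows of [-1.25  2.02  0.26] -> [ 405. -200.  220.] [ 0.53  0.27 -0.16  2.24  0.07  0.64  2.46]
w 6 rows of [-2.14  2.59 -0.  ] -> [430.  -0. 220.] [ 0.14  0.25 -0.24  2.28  0.1   0.62  1.97]
w 5 rows of [-1.83  2.87 -0.  ] -> [430. 170. 220.] [-0.2   0.29 -0.29  2.22  0.13  0.65  1.56]
w 4 rows of [-2.64  2.29 -0.  ] -> [470. 304. 220.] [-0.42  0.41 -0.29  2.01  0.17  0.74  1.34]
t 6 rows of [ 0.   0.  -8.5] -> [470. 304. 220.] [-0.24  0.44 -0.53  2.01  0.32  0.77  2.08]
t 4 rows of [7.5 0.  0. ] -> [470. 304. 221.] [-0.82  0.33 -0.02  2.26  1.02  0.44  1.29]
w 4 rows of [0.01 0.02 1.47] -> [496. 300. 168.] [-0.87  0.44  0.09  2.27  1.24  0.33  1.08]
```

View pics/w4.png

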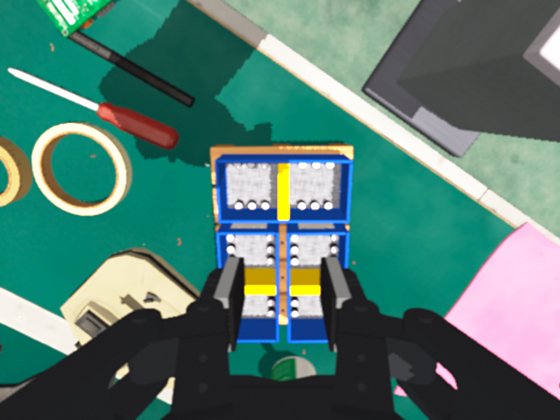

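The trays look square. The crosswise tray's rim spans columns 216–352 against 216–350 for the pair, and the gap is about 9 px (~8 mm). Next is tray 2.

```bash
python3 -m handwheel '{"delta_pos":[[-1.25,2.0,0],[-1.25,2.0,0],[-1.25,2.0,0],[-1.25,2.0,0],[-2.15,2.6,0],[-2.15,2.6,0],[-2.15,2.6,0],[-2.15,2.6,0],[-2.15,2.6,0],[-2.15,2.6,0],[-1.85,2.9,0],[-1.85,2.9,0]],"turn":[[0,0,0],[0,0,0],[0,0,0],[0,0,0],[0,0,0],[0,0,0],[0,0,0],[0,0,0],[0,0,0],[0,0,0],[0,0,0],[0,0,0]],"grip":[0.6,0.6,0.6,0.6,0.6,0.6,0.6,0.6,0.6,0.6,0.6,0.6]}' | head -2
python3 -m handwheel '{"delta_pos":[[-1.85,2.9,0],[-1.85,2.9,0],[-1.85,2.9,0],[-2.65,2.3,0],[-2.65,2.3,0],[-2.65,2.3,0],[-2.65,2.3,0]],"turn":[[0,0,0],[0,0,0],[0,0,0],[0,0,0],[0,0,0],[0,0,0],[0,0,0]],"grip":[0.6,0.6,0.6,0.6,0.6,0.6,0.6]}' | head -2
python3 -m handwheel '{"delta_pos":[[0,0,0],[0,0,0],[0,0,0],[0,0,0],[0,0,0],[0,0,0],[0,0,0],[0,0,0],[0,0,0],[0,0,0],[0,0,0],[0,0,0]],"turn":[[0,0,-8.5],[0,0,-8.5],[0,0,-8.5],[0,0,-8.5],[0,0,-8.5],[0,0,-8.5],[7.5,0,0],[7.5,0,0],[7.5,0,0],[7.5,0,0],[0,0,0],[0,0,0]],"grip":[0.6,0.6,0.6,0.6,0.6,0.6,0.6,0.6,0.6,0.6,0.6,0.6]}'
cat >> h.py <<'E'
Q=np.array([[544,368.5,98.5],[535.6,295.8,98.2],[527.8,227.2,98],[520,158,98.]])
RP=Rt(RY,30)*R.from_euler("z",180,degrees=True)
PC=np.array([444,-268.3,0]); PX=np.array([np.cos(np.radians(-147)),np.sin(np.radians(-147)),0]); PY=np.array([-PX[1],PX[0],0])
E
python3 - <<'E'
from route import *; from h import *
plan(Q[1]-27*N,RP); c,im,o=look("w5",Q[1])
p,r,s=pose(); go(s["joints"],[('w',Q[1]+30*N,4),('w',Q[1]-27*N,4)])
E
```

```text
time: 17.1
tool_pos: [410.7, 62.2, 221.9]
time: 17.8
tool_pos: [450.1, 299.6, 221.2]
time: 19.0
tool_pos: [450.8, 297.0, 221.0]
orientation: [-1.869, 2.084, -0.501]
force: [0.1, -0.5, 0.5]
width: 34.2
gripper_force: 0.0
t 19.0 delta cm in tool: [-1.   -2.26 17.44] norm 176.0
turn deg: [ 3.57 -0.64  0.2 ]  delta if turned first: [-0.81 -1.17 17.56]
joints [-0.68  0.32 -0.25  2.25  1.01  0.57  1.25] F [ 0.1 -0.5  0.5] w 34.2 gf 0.0
[255.  35.] 942 pos [520.4 160.   98. ] az -96.8 len 48.3
[256. 129.] 823 pos [528.4 230.   98.2] az -97.0 len 51.6
[257. 210.] 681 pos [536.1 298.9  98.3] az -97.3 len 50.5
w 4 rows of [-0.   -0.33  3.15] -> [521. 297. 124.] [-0.7   0.54 -0.09  2.24  1.42  0.41  0.91]
w 4 rows of [-0.05 -0.09  1.42] -> [549. 294.  75.] [-0.68  0.65 -0.06  2.21  1.64  0.38  0.71]
```

```bash
python3 -m handwheel '{"delta_pos":[[0,0,0],[-0.25,-0.3,3],[-0.25,-0.3,3],[-0.25,-0.3,3],[-0.25,-0.27,3],[0,0,0],[0,0,0]],"turn":[[3.6,-0.6,0],[0,0,0],[0,0,0],[0,0,0],[0,0,0],[0,0,0],[0,0,0]],"grip":[0.6,0.6,0.6,0.6,0.6,0.6,0.6]}'
sed -i 's/^Q=.*/Q=np.array([[544,368.5,98.5],[536,297.8,98.3],[528,229,98.1],[520.4,160,98.]])/' h.py
python3 - <<'E'
from h import *
plan(Q[1]-27*N,RP)
E
```

```text
time: 19.75
tool_pos: [524.2, 298.2, 124.2]
orientation: [-1.825, 2.041, -0.55]
force: [-0.3, 0.9, 0.1]
width: 34.0
gripper_force: 0.0
t 19.75 delta cm in tool: [-0.09  0.29  5.53] norm 55.0
turn deg: [-0.18 -0.07 -0.14]  delta if turned first: [-0.09  0.28  5.53]
joints [-0.71  0.55 -0.11  2.24  1.55  0.47  0.76] F [-0.3  0.9  0.1] w 34.0 gf 0.0
```

```bash
python3 -m handwheel '{"delta_pos":[[-0.05,0.15,2],[-0.05,0.15,2],[0,0,1.5],[0,0,0],[0,0,0],[0,0,0],[0,0,0],[0,0,0]],"turn":[[0,0,0],[0,0,0],[0,0,0],[0,0,0],[0,0,0],[0,0,0],[0,0,0],[0,0,0]],"grip":[0.6,0.6,0.6,0.6,1,1,1,1]}'
python3 - <<'E'
from route import *; from h import plan,Q
plan(Q[1]-27*N)
p,r,s=pose()
q=go(s["joints"],[('d',(0,0,-13),4),('t',(-30,0,0),4),('t',(0,0,51),6),('w',(425,130,195),5),('w',(430,0,195),4),('w',(420,-170,195),5),('w',(490,-230,195),3)])
E
```

```text
time: 20.55
tool_pos: [548.4, 298.3, 77.4]
orientation: [-1.825, 2.035, -0.55]
force: [-1.9, -0.5, 8.3]
width: 9.1
gripper_force: 59.2
t 20.55 delta cm in tool: [0.18 0.02 0.28] norm 3.0
joints [-0.68  0.65 -0.12  2.22  1.76  0.47  0.59] F [-1.9 -0.5  8.3] w 9.1 gf 59.19919788837433
d 4 rows of [ 0.    0.   -3.25] -> [490. 318. 195.] [-0.7   0.42 -0.22  2.25  1.3   0.55  0.98]
t 4 rows of [-7.5  0.   0. ] -> [490. 318. 195.] [-0.12  0.56 -0.77  1.99  0.61  0.81  1.77]
t 6 rows of [0.  0.  8.5] -> [490. 318. 195.] [-0.28  0.5  -0.53  1.99  0.44  0.74  1.05]
w 5 rows of [ 3.07 -2.53  0.04] -> [425. 130. 195.] [ 0.07  0.33 -0.55  2.3   0.39  0.57  1.33]
w 4 rows of [ 1.59 -2.84  0.08] -> [430.   0. 195.] [ 0.37  0.31 -0.55  2.33  0.37  0.54  1.65]
w 5 rows of [ 1.95 -2.79  0.08] -> [ 420. -170.  195.] [ 0.76  0.33 -0.54  2.29  0.35  0.55  2.07]
w 3 rows of [-0.95 -2.92  0.14] -> [ 490. -230.  195.] [ 0.77  0.44 -0.52  2.11  0.38  0.64  2.12]
```

```bash
python3 -m handwheel '{"delta_pos":[[0,0,-3.25],[0,0,-3.25],[0,0,-3.25],[0,0,-3.25],[0,0,0],[0,0,0],[0,0,0],[0,0,0],[0,0,0],[0,0,0]],"turn":[[0,0,0],[0,0,0],[0,0,0],[0,0,0],[-7.5,0,0],[-7.5,0,0],[-7.5,0,0],[-7.5,0,0],[0,0,0],[0,0,0]],"grip":[1,1,1,1,1,1,1,1,1,1]}'
python3 -c "
from h import *
plan([490,310,195],Rt(174))"
python3 -m handwheel '{"delta_pos":[[0,0,0],[0,0,0],[0,0,0],[0,0,0],[0,0,0],[0,0,0],[3.05,-2.5,0],[3.05,-2.5,0],[3.05,-2.5,0],[3.05,-2.5,0],[3.05,-2.5,0],[0,0,0]],"turn":[[0,0,8.5],[0,0,8.5],[0,0,8.5],[0,0,8.5],[0,0,8.5],[0,0,8.5],[0,0,0],[0,0,0],[0,0,0],[0,0,0],[0,0,0],[0,0,0]],"grip":[1,1,1,1,1,1,1,1,1,1,1,1]}'
python3 - <<'E'
from route import *; from h import *
p,r,s=pose(); plan([430,0,195],Rt(123))
q=go(s["joints"],[('w',(430,0,195),4),('w',(420,-170,195),5),('w',(490,-230,195),3)])
E
```

```text
time: 21.55
tool_pos: [484.5, 299.2, 185.7]
orientation: [-2.031, 2.287, -0.174]
force: [-0.5, -0.3, -1.6]
width: 8.9
gripper_force: 59.2
t 21.55 delta cm in tool: [-1.12 -0.54 -0.88] norm 15.0
turn deg: [-7.84 -1.01 -0.79]  delta if turned first: [-1.13 -0.43 -0.93]
joints [-0.37  0.46 -0.42  2.05  0.5   0.65  1.87] F [-0.5 -0.3 -1.6] w 8.9 gf 59.22804415225983
time: 22.75
tool_pos: [415.7, 107.6, 182.4]
orientation: [-0.841, 2.911, -0.11]
force: [-0.5, -0.4, -2.1]
width: 9.2
gripper_force: 59.3
t 22.75 delta cm in tool: [ 4.45 -9.97 -0.64] norm 109.0
turn deg: [-5.79  4.86 -0.77]  delta if turned first: [ 4.66 -9.81 -1.26]
joints [-0.27  0.28 -0.19  2.36  0.34  0.44  1.39] F [-0.5 -0.4 -2.1] w 9.2 gf 59.27878797054291
w 4 rows of [ 1.55 -2.86  0.04] -> [430.   0. 195.] [ 0.08  0.25 -0.21  2.39  0.27  0.4   1.77]
w 5 rows of [ 1.97 -2.77  0.13] -> [ 420. -170.  195.] [ 0.54  0.27 -0.25  2.35  0.18  0.4   2.27]
w 3 rows of [-0.91 -2.91  0.38] -> [ 490. -230.  195.] [ 0.58  0.37 -0.25  2.17  0.18  0.48  2.33]
```

```bash
python3 -m handwheel '{"delta_pos":[[0,0,0],[1.15,-2.45,-0.3],[1.15,-2.45,-0.3],[1.15,-2.45,-0.3],[1.15,-2.45,-0.3],[2.02,-2.75,0],[2.02,-2.75,0],[2.02,-2.75,0],[2.02,-2.75,0],[2.02,-2.75,0]],"turn":[[-5.8,4.9,-0.8],[0,0,0],[0,0,0],[0,0,0],[0,0,0],[0,0,0],[0,0,0],[0,0,0],[0,0,0],[0,0,0]],"grip":[1,1,1,1,1,1,1,1,1,1]}' | head -3
python3 -m handwheel '{"delta_pos":[[-0.87,-2.95,0],[-0.87,-2.95,0],[-0.87,-2.95,0],[0,0,0],[0,0,0]],"turn":[[0,0,0],[0,0,0],[0,0,0],[0,0,0],[0,0,0]],"grip":[1,1,1,1,1]}'
python3 - <<'E'
from held import *; held("w6")
plan(PC-64*PX+[0,0,110],Rt(123))
E
```

```text
time: 23.75
tool_pos: [427.6, -163.3, 193.5]
orientation: [-0.903, 3.002, 0.006]
time: 24.25
tool_pos: [498.5, -221.9, 193.2]
orientation: [-0.9, 3.004, 0.008]
force: [-0.0, 1.3, -1.4]
width: 8.9
gripper_force: 59.3
[282. 301.] 3149 pos [ 496.6 -223.3  218.7] az 33.2 len 52.6
wall centre in tool mm [  2.1  -0.1 -25.5]
t 24.3 delta cm in tool: [ 0.71 -1.03  8.3 ] norm 84.0
turn deg: [0.24 0.38 0.39]  delta if turned first: [ 0.64 -1.    8.31]
joints [ 0.51  0.43 -0.23  2.04  0.13  0.69  2.35] F [-0.6  0.5 -1.9] w 8.7 gf 59.2898565530777
```

```bash
python3 -m handwheel '{"delta_pos":[[0.2,-0.5,2],[0.25,-0.5,3],[0,0,3.2],[0,0,0],[0,0,0]],"turn":[[0.2,0.4,0.4],[0,0,0],[0,0,0],[0,0,0],[0,0,0]],"grip":[1,1,1,1,1]}'
python3 - <<'E'
from h import *
plan(PC-65.7*PX+[0,0,87.5],Rt(123))
E
```

```text
time: 24.8
tool_pos: [499.5, -233.1, 111.7]
orientation: [-0.89, 3.013, 0.002]
force: [-0.1, -1.0, -0.2]
width: 9.0
gripper_force: 59.1
t 24.8 delta cm in tool: [0.   0.07 2.42] norm 24.0
turn deg: [ 0.07  0.02 -0.09]  delta if turned first: [-0.    0.07  2.42]
joints [ 0.49  0.55 -0.18  2.08  0.19  0.52  2.31] F [-0.1 -1.  -0.2] w 9.0 gf 59.1440623998642
```

```bash
python3 -m handwheel '{"delta_pos":[[0,0.07,1.2],[0,0,0.9],[0,0,0.2],[0,0,0],[0,0,0]],"turn":[[0,0,0],[0,0,0],[0,0,0],[0,0,0],[0,0,0]],"grip":[1,1,1,1,1]}'
python3 - <<'E'
from h import *
plan(PC-65.7*PX+[0,0,87.5],Rt(123))
E
```

```text
time: 25.3
tool_pos: [500.3, -234.4, 88.9]
orientation: [-0.886, 3.012, -0.001]
force: [-0.5, -0.2, -1.7]
width: 9.2
gripper_force: 59.3
t 25.3 delta cm in tool: [0.   0.23 0.14] norm 3.0
turn deg: [-0.06  0.12 -0.22]  delta if turned first: [0.   0.23 0.14]
joints [ 0.48  0.59 -0.17  2.09  0.2   0.47  2.3 ] F [-0.5 -0.2 -1.7] w 9.2 gf 59.251402616500854
```

```bash
python3 -m handwheel '{"delta_pos":[[0,0.22,0],[0,0,0.15],[0,0,0.1],[0,0,0],[0,0,0]],"turn":[[0,0,-0.2],[0,0,0],[0,0,0],[0,0,0],[0,0,0]],"grip":[1,1,1,1,1]}'
python3 -m handwheel '{"delta_pos":[[0,0,0],[0,0,0],[0,0,0],[0,0,-2],[0,0,-4],[0,0,-4],[0,0,-4],[2,1,0],[2,1,0],[0,0,0],[0,0,0]],"turn":[[0,0,0],[0,0,0],[0,0,0],[0,0,0],[0,0,0],[0,0,0],[0,0,0],[0,0,0],[0,0,0],[0,0,0],[0,0,0]],"grip":[0.6,0.6,0.6,0.6,0.6,0.6,0.6,0.6,0.6,0.6,0.6]}'
python3 - <<'E'
from h import *
c,im,o=look("w7",np.array([0,0,112.]),np.array([0,0,1.]),150)
for ce,q in o:
    d=onplane(c,[ce],112)[0]-PC; e=onplane(c,[ce],70)[0]-PC; print(ce.round(),"pallet xy at z112",(d@PX).round(1),(d@PY).round(1),"z70",(e@PX).round(1),(e@PY).round(1))
from route import *
p,r,s=pose()
q=go(s["joints"],[('w',(420,-170,215),3),('w',(430,0,215),5),('w',(425,130,215),4),('w',(450,228,215),4),('t',(0,0,-51),6),('t',(30,0,0),4),('w',Q[2]+30*N,5)])
E
```

```text
time: 25.8
tool_pos: [498.9, -232.5, 86.2]
orientation: [-0.891, 3.011, -0.0]
force: [-0.6, 0.6, -2.1]
width: 9.0
gripper_force: 59.3
time: 26.9
tool_pos: [454.2, -237.6, 226.3]
orientation: [-0.89, 3.01, -0.001]
force: [0.1, 0.7, 0.7]
width: 34.6
gripper_force: 0.0
[259.  84.] 936 pos [ 388.3 -300.1  112. ] az 32.5 len 43.6
[224. 195.] 970 pos [ 470.9 -280.4  112. ] az 124.8 len 43.7
[296. 195.] 954 pos [ 440.8 -233.7  112. ] az -57.1 len 43.4
[258. 250.] 816 pos [ 496.2 -234.   112. ] az 33.0 len 50.1
[259.  84.] pallet xy at z112 64.2 -3.6 z70 66.6 -0.9
[224. 195.] pallet xy at z112 -15.9 24.8 z70 -26.7 32.1
[296. 195.] pallet xy at z112 -16.2 -30.7 z70 -26.9 -32.5
[258. 250.] pallet xy at z112 -62.2 -0.3 z70 -80.5 2.9
w 3 rows of [0.36 2.56 0.63] -> [ 420. -170.  215.] [ 0.53  0.28 -0.25  2.24  0.12  0.62  2.35]
w 5 rows of [-2.    2.75  0.  ] -> [430.  -0. 215.] [ 0.2   0.26 -0.31  2.29  0.13  0.61  1.94]
w 4 rows of [-1.65  2.8  -0.  ] -> [425. 130. 215.] [-0.07  0.28 -0.34  2.26  0.16  0.62  1.61]
w 4 rows of [-1.85  1.72  0.  ] -> [450. 228. 215.] [-0.26  0.35 -0.35  2.14  0.19  0.68  1.41]
t 6 rows of [ 0.   0.  -8.5] -> [450. 228. 215.] [-0.07  0.39 -0.59  2.14  0.33  0.7   2.15]
t 4 rows of [7.5 0.  0. ] -> [451. 228. 216.] [-0.69  0.26 -0.03  2.38  1.07  0.34  1.35]
w 5 rows of [-0.18 -0.34  2.2 ] -> [513. 231. 124.] [-0.68  0.5   0.06  2.34  1.76  0.24  0.7 ]
```

View pics/w7.png

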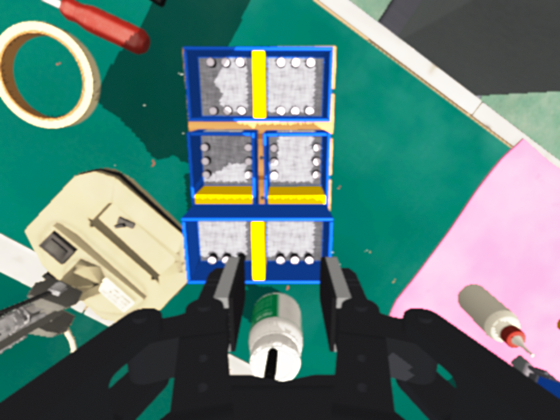

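The second-layer crosswise tray lies flat and square over the base pair, spanning columns 184–332 in line with the layer below. Next is tray 3.

```bash
python3 -m handwheel '{"delta_pos":[[0.36,2.55,0.6],[0.36,2.55,0.6],[0.36,2.55,0],[-2.0,2.75,0],[-2.0,2.75,0],[-2.0,2.75,0],[-2.0,2.75,0],[-2.0,2.75,0],[-1.65,2.8,0],[-1.65,2.8,0],[-1.65,2.8,0],[-1.65,2.8,0]],"turn":[[0,0,0],[0,0,0],[0,0,0],[0,0,0],[0,0,0],[0,0,0],[0,0,0],[0,0,0],[0,0,0],[0,0,0],[0,0,0],[0,0,0]],"grip":[0.6,0.6,0.6,0.6,0.6,0.6,0.6,0.6,0.6,0.6,0.6,0.6]}' | head -2
python3 -m handwheel '{"delta_pos":[[-1.85,1.7,0],[-1.85,1.7,0],[-1.85,1.7,0],[-1.85,1.7,0],[0,0,0],[0,0,0],[0,0,0],[0,0,0],[0,0,0],[0,0,0]],"turn":[[0,0,0],[0,0,0],[0,0,0],[0,0,0],[0,0,-8.5],[0,0,-8.5],[0,0,-8.5],[0,0,-8.5],[0,0,-8.5],[0,0,-8.5]],"grip":[0.6,0.6,0.6,0.6,0.6,0.6,0.6,0.6,0.6,0.6]}' | head -2
python3 -m handwheel '{"delta_pos":[[0,0,0],[0,0,0],[0,0,0],[0,0,0],[0,0,0],[0,0,0]],"turn":[[6.5,0,0],[6.5,0,0],[6.5,0,0],[6.5,0,0],[6.5,0,0],[0,0,0]],"grip":[0.6,0.6,0.6,0.6,0.6,0.6]}' | head -3
python3 - <<'E'
from route import *; from h import *
plan(Q[2]-27*N,RP)
p,r,s=pose(); go(s["joints"],[('w',Q[2]+30*N,5),('w',Q[2]-27*N,4)])
E
```

```text
time: 28.15
tool_pos: [407.8, 123.0, 214.3]
time: 29.15
tool_pos: [432.7, 219.2, 214.2]
time: 29.75
tool_pos: [430.9, 216.0, 212.0]
orientation: [-1.871, 2.072, -0.512]
t 29.75 delta cm in tool: [-2.51 -3.46 17.13] norm 177.0
turn deg: [ 2.99 -0.65  0.6 ]  delta if turned first: [-2.35 -2.54 17.32]
joints [-0.58  0.26 -0.26  2.4   1.18  0.49  1.15] F [-0.9 -0.3  0.6] w 34.3 gf 0.0
w 5 rows of [-0.2  -0.54  2.45] -> [513. 231. 124.] [-0.54  0.51 -0.18  2.34  1.69  0.43  0.74]
w 4 rows of [-0.05 -0.08  1.42] -> [541. 228.  75.] [-0.48  0.63 -0.21  2.32  1.9   0.47  0.56]
```

```bash
python3 -m handwheel '{"delta_pos":[[0,0,0],[-0.7,-0.75,2.5],[-0.6,-0.65,2.5],[-0.6,-0.65,2.5],[-0.4,-0.5,2.5],[0,0,1.7],[0,0,0],[0,0,0]],"turn":[[3,-0.6,0.6],[0,0,0],[0,0,0],[0,0,0],[0,0,0],[0,0,0],[0,0,0],[0,0,0]],"grip":[0.6,0.6,0.6,0.6,0.6,0.6,0.6,0.6]}'|head -2
python3 - <<'E'
from h import *
plan(Q[2]-27*N,RP)
E
```

```text
time: 30.55
tool_pos: [516.4, 227.7, 124.2]
t 30.55 delta cm in tool: [-0.27  0.33  5.53] norm 55.0
turn deg: [-0.04 -0.2  -0.43]  delta if turned first: [-0.26  0.32  5.53]
joints [-0.54  0.52 -0.2   2.34  1.75  0.48  0.64] F [ 0.  -0.3 -0.1] w 34.1 gf 0.0
```

```bash
python3 -m handwheel '{"delta_pos":[[-0.15,0.15,2],[-0.1,0.15,2],[0,0,1.5],[0,0,0],[0,0,0],[0,0,0],[0,0,0],[0,0,0]],"turn":[[0,0,-0.4],[0,0,0],[0,0,0],[0,0,0],[0,0,0],[0,0,0],[0,0,0],[0,0,0]],"grip":[0.6,0.6,0.6,0.6,1,1,1,1]}'
python3 -m handwheel '{"delta_pos":[[0,0,-3.25],[0,0,-3.25],[0,0,-3.25],[0,0,-3.25],[0,0,0],[0,0,0],[0,0,0],[0,0,0],[0,0,0],[0,0,0]],"turn":[[0,0,0],[0,0,0],[0,0,0],[0,0,0],[-7.5,0,0],[-7.5,0,0],[-7.5,0,0],[-7.5,0,0],[-5,0,0],[0,0,0]],"grip":[1,1,1,1,1,1,1,1,1,1]}'
python3 - <<'E'
from route import *; from h import *
p,r,s=pose(); plan(p,Rt(173.75))
q=go(s["joints"],[('t',(0,0,51),6),('w',(430,0,195),6),('w',(415,-200,195),6),('t',(0,0,90),11),('w',(434,-312,150),4),('w',(434,-314,88),2)])
E
```

```text
time: 31.35
tool_pos: [540.7, 227.8, 76.7]
orientation: [-1.828, 2.039, -0.552]
force: [-4.4, -0.6, 7.2]
width: 9.1
gripper_force: 59.5
time: 32.35
tool_pos: [481.0, 225.4, 185.8]
orientation: [-2.028, 2.308, -0.183]
force: [0.2, 0.3, -1.3]
width: 8.9
gripper_force: 59.2
t 32.35 delta cm in tool: [0. 0. 0.] norm 0.0
turn deg: [-7.53 -1.84 -1.13]  delta if turned first: [0. 0. 0.]
joints [-0.25  0.42 -0.44  2.13  0.51  0.62  1.95] F [ 0.2  0.3 -1.3] w 8.9 gf 59.150991439819336
t 6 rows of [0.  0.  8.5] -> [487. 241. 195.] [-0.43  0.39 -0.2   2.13  0.35  0.58  1.22]
w 6 rows of [ 2.9  -2.93  0.11] -> [430.   0. 195.] [ 0.07  0.25 -0.2   2.39  0.29  0.41  1.73]
w 6 rows of [ 1.95 -2.71  0.15] -> [ 415. -200.  195.] [ 0.61  0.28 -0.26  2.34  0.18  0.4   2.32]
t 11 rows of [0.   0.   8.18] -> [ 415. -200.  195.] [ 0.25  0.28  0.17  2.34 -0.14  0.4   1.09]
w 4 rows of [-2.5  -1.14  1.33] -> [ 434. -312.  150.] [ 0.52  0.43  0.09  2.22 -0.19  0.36  1.32]
w 2 rows of [ 0.26 -0.29  3.08] -> [ 434. -314.   88.] [ 0.56  0.54  0.03  2.25 -0.21  0.22  1.35]
```

```bash
python3 -m handwheel '{"delta_pos":[[0,0,0],[0,0,0],[0,0,0],[0,0,0],[0,0,0],[0,0,0],[0,0,0],[2.75,-2.7,-0.15],[2.75,-2.7,-0.15],[2.75,-2.7,-0.15],[2.75,-2.7,-0.15],[2.75,-2.7,-0.15]],"turn":[[-7.5,-1.8,-1],[0,0,8.5],[0,0,8.5],[0,0,8.5],[0,0,8.5],[0,0,8.5],[0,0,8.5],[0,0,0],[0,0,0],[0,0,0],[0,0,0],[0,0,0]],"grip":[1,1,1,1,1,1,1,1,1,1,1,1]}'|head -3
python3 -m handwheel '{"delta_pos":[[2.75,-2.7,-0.15],[2.03,-2.66,0],[2.03,-2.66,0],[2.03,-2.66,0],[2.03,-2.66,0],[2.03,-2.66,0],[2.03,-2.66,0],[0,0,0]],"turn":[[0,0,0],[0,0,0],[0,0,0],[0,0,0],[0,0,0],[0,0,0],[0,0,0],[0,0,0]],"grip":[1,1,1,1,1,1,1,1]}'|head -3
python3 -m handwheel '{"delta_pos":[[0,0,0],[0,0,0],[0,0,0],[0,0,0],[0,0,0],[0,0,0],[0,0,0],[0,0,0],[0,0,0],[0,0,0],[0,0,0],[0,0,0]],"turn":[[0,0,8.2],[0,0,8.2],[0,0,8.2],[0,0,8.2],[0,0,8.2],[0,0,8.2],[0,0,8.2],[0,0,8.2],[0,0,8.2],[0,0,8.2],[0,0,8],[0,0,0]],"grip":[1,1,1,1,1,1,1,1,1,1,1,1]}'|head -3
python3 - <<'E'
from held import *; held("w8")
plan(PC+33.2*PX+33*PY+[0,0,130],Rt(33))
E
```

```text
time: 33.55
tool_pos: [433.9, 37.3, 193.1]
orientation: [0.893, -3.009, 0.007]
time: 34.35
tool_pos: [410.4, -203.3, 195.2]
orientation: [0.88, -3.012, 0.009]
time: 35.55
tool_pos: [411.3, -197.6, 195.2]
orientation: [-1.497, -2.761, 0.007]
[282. 309.] 3103 pos [ 411.8 -200.2  220.7] az -57.0 len 52.9
wall centre in tool mm [ -2.5  -1.1 -25.5]
t 35.6 delta cm in tool: [-10.96  -4.45   6.56] norm 135.0
turn deg: [-0.22  0.08  0.23]  delta if turned first: [-10.99  -4.43   6.52]
joints [ 0.21  0.32  0.17  2.23 -0.09  0.6   1.03] F [-0.2 -1.3 -1.3] w 8.7 gf 59.32018339633942
```

```bash
python3 -m handwheel '{"delta_pos":[[-2.75,-1.1,1.2],[-2.75,-1.1,1.2],[-2.75,-1.1,1.2],[-2.55,-1.1,1.2],[0,0,1.6],[0,0,1],[0,0,0],[0,0,0]],"turn":[[-0.2,0,0.2],[0,0,0],[0,0,0],[0,0,0],[0,0,0],[0,0,0],[0,0,0],[0,0,0]],"grip":[1,1,1,1,1,1,1,1]}'|head -3
python3 - <<'E'
from held import *; held("w9")
plan(PC+33*PX+31*PY+[0,0,87],Rt(33))
E
```

```text
time: 36.4
tool_pos: [433.6, -312.8, 121.6]
orientation: [1.502, 2.759, 0.001]
[392. 120.] 2915 pos [ 425.7 -235.7  147.1] az -56.5 len 31.1
[228. 177.] 2281 pos [ 389.6 -281.5  147. ] az 33.9 len 31.1
[490. 195.] 3684 pos [ 470.4 -237.   147.1] az 28.9 len 40.2
[282. 309.] 3106 pos [ 434.  -315.5  147.1] az -57.2 len 52.9
wall centre in tool mm [ 69.   35.2 -25.5]
t 36.45 delta cm in tool: [ 0.12 -0.03  3.5 ] norm 35.0
turn deg: [ 0.07  0.09 -0.14]  delta if turned first: [ 0.12 -0.02  3.5 ]
joints [ 0.44  0.52  0.14  2.12 -0.14  0.5   1.26] F [-0.5  0.1 -0.9] w 8.9 gf 59.359386563301086
```

```bash
python3 -m handwheel '{"delta_pos":[[0.12,0,1.2],[0,0,1.2],[0,0,0.8],[0,0,0],[0,0,0]],"turn":[[0,0,0],[0,0,0],[0,0,0],[0,0,0],[0,0,0]],"grip":[1,1,1,1,1]}'
python3 - <<'E'
from h import *
plan(PC+33*PX+31*PY+[0,0,86.5],Rt(33))
E
```

```text
time: 36.95
tool_pos: [433.0, -313.0, 89.1]
orientation: [1.505, 2.757, 0.0]
force: [0.1, -1.0, -1.5]
width: 9.4
gripper_force: 59.4
t 36.95 delta cm in tool: [0.05 0.06 0.26] norm 3.0
turn deg: [ 0.03  0.04 -0.27]  delta if turned first: [0.05 0.06 0.26]
joints [ 0.45  0.58  0.12  2.14 -0.16  0.43  1.27] F [ 0.1 -1.  -1.5] w 9.4 gf 59.358503222465515
```

```bash
python3 -m handwheel '{"delta_pos":[[0.05,0.05,0.15],[0,0,0.1],[0,0,0],[0,0,0],[0,0,0],[0,0,0],[0,0,0],[0,0,-2],[0,0,-4],[0,0,-4],[0,0,-3],[0,0,0]],"turn":[[0,0,-0.2],[0,0,0],[0,0,0],[0,0,0],[0,0,0],[0,0,0],[0,0,0],[0,0,0],[0,0,0],[0,0,0],[0,0,0],[0,0,0]],"grip":[1,1,1,1,0.6,0.6,0.6,0.6,0.6,0.6,0.6,0.6]}'
python3 -m handwheel '{"delta_pos":[[0,0,0],[0,0,0],[0,0,0],[0,0,0],[0,0,0],[0,0,0],[0,0,0],[0,0,0],[0,0,0],[0,0,0],[0,0,0],[0,0,0]],"turn":[[0,0,-8.2],[0,0,-8.2],[0,0,-8.2],[0,0,-8.2],[0,0,-8.2],[0,0,-8.2],[0,0,-8.2],[0,0,-8.2],[0,0,-8.2],[0,0,-8.2],[0,0,-8],[0,0,0]],"grip":[0.6,0.6,0.6,0.6,0.6,0.6,0.6,0.6,0.6,0.6,0.6,0.6]}'|head -3
python3 - <<'E'
from route import *; from h import *
c,im,o=look("w10",np.array([0,0,112.]),np.array([0,0,1.]),150)
for ce,q in o:
    d=onplane(c,[ce],112)[0]-PC; e=onplane(c,[ce],70)[0]-PC; print(ce.round(),"pallet xy at z112",(d@PX).round(1),(d@PY).round(1),"z70",(e@PX).round(1),(e@PY).round(1))
p,r,s=pose(); plan([430,0,215],Rt(123))
q=go(s["joints"],[('w',(415,-200,215),3),('w',(440,0,215),6),('w',(455,160,215),5),('t',(0,0,-51),6),('t',(30,0,0),4),('w',Q[3]+30*N,5),('w',Q[3]-27*N,5)])
E
```

```text
time: 38.15
tool_pos: [435.7, -314.2, 221.4]
orientation: [1.496, 2.75, -0.0]
force: [1.1, -1.1, -0.0]
width: 34.2
gripper_force: 0.0
time: 39.35
tool_pos: [432.5, -312.1, 216.2]
orientation: [-0.89, 3.012, 0.001]
[322. 158.] 394 pos [ 384.5 -309.3  112. ] az 33.2 len 43.0
[278. 204.] 1562 pos [ 430.3 -317.2  112. ] az -56.9 len 51.1
[352. 256.] 1040 pos [ 433.8 -245.9  112. ] az -69.8 len 45.9
[317. 322.] 714 pos [ 498.1 -235.1  112. ] az 38.1 len 50.9
[322. 158.] pallet xy at z112 72.4 2.0 z70 66.2 -2.9
[278. 204.] pallet xy at z112 38.1 33.6 z70 26.2 34.1
[352. 256.] pallet xy at z112 -3.6 -24.3 z70 -22.6 -33.6
[317. 322.] pallet xy at z112 -63.3 1.6 z70 -92.5 -3.3
t 39.4 delta cm in tool: [-16.68  26.38   0.15] norm 312.0
turn deg: [ 0.    0.04 -0.23]  delta if turned first: [-16.78  26.31   0.13]
joints [ 0.71  0.38 -0.22  2.05  0.12  0.73  2.56] F [ 0.  -0.4  0.2] w 33.9 gf 0.0
w 3 rows of [-0.98  3.58  0.29] -> [ 415. -200.  215.] [ 0.59  0.29 -0.24  2.23  0.12  0.63  2.4 ]
w 6 rows of [-2.14  2.59  0.  ] -> [440.  -0. 215.] [ 0.2   0.27 -0.31  2.27  0.14  0.62  1.93]
w 5 rows of [-1.97  2.54  0.  ] -> [455. 160. 215.] [-0.13  0.33 -0.34  2.18  0.17  0.66  1.56]
t 6 rows of [ 0.   0.  -8.5] -> [455. 160. 215.] [ 0.06  0.36 -0.57  2.18  0.31  0.68  2.3 ]
t 4 rows of [7.5 0.  0. ] -> [456. 159. 217.] [-0.54  0.22  0.    2.44  1.06  0.24  1.51]
w 5 rows of [-0.11 -0.15  2.1 ] -> [505. 162. 124.] [-0.39  0.47 -0.13  2.42  1.95  0.27  0.64]
w 5 rows of [ 0.01 -0.14  1.13] -> [534. 159.  75.] [-0.28  0.6  -0.24  2.39  2.14  0.37  0.49]
```

View pics/w10.png

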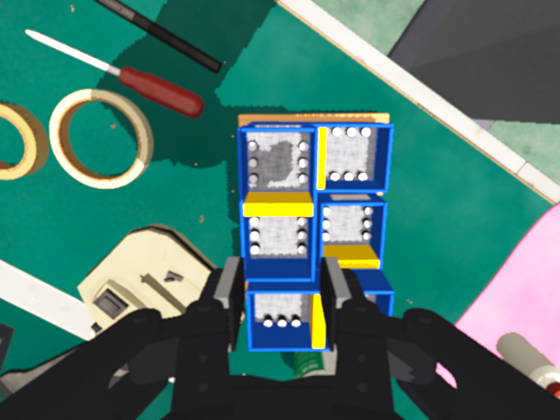

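Tray 3 lies over the +y side, at columns 243–316, in line with the trays below. Its gap to the crosswise tray, near row 285, looks small, so I'll check it numerically and plan the last pick at the same time.

```bash
python3 - <<'E'
from h import *; from rig import ctrl
im=cv2.imread("pics/w10.png")
for x in (262,285,300): print(x,"bot",[tuple(int(v) for v in im[y,x]) for y in range(274,298,1)])
print("top",[tuple(int(v) for v in im[y,262]) for y in range(112,136)])
c=ctrl.calibration("wrist")
print([((onplane(c,[[262,y]],112)[0]-PC)@PX).round(1) for y in (120,125,130,275,280,285,290,295)])
E
python3 -m handwheel '{"delta_pos":[[-0.98,3.55,0],[-0.98,3.55,0],[-0.98,3.55,0],[-2.15,2.6,0],[-2.15,2.6,0],[-2.15,2.6,0],[-2.15,2.6,0],[-2.15,2.6,0],[-2.15,2.6,0]],"turn":[[0,0,0],[0,0,0],[0,0,0],[0,0,0],[0,0,0],[0,0,0],[0,0,0],[0,0,0],[0,0,0]],"grip":[0.6,0.6,0.6,0.6,0.6,0.6,0.6,0.6,0.6]}'|head -2
python3 -m handwheel '{"delta_pos":[[-1.97,2.5,0],[-1.97,2.5,0],[-1.97,2.5,0],[-1.97,2.5,0],[-1.97,2.5,0],[0,0,0],[0,0,0],[0,0,0],[0,0,0],[0,0,0],[0,0,0],[0,0,0]],"turn":[[0,0,0],[0,0,0],[0,0,0],[0,0,0],[0,0,0],[0,0,-8.5],[0,0,-8.5],[0,0,-8.5],[0,0,-8.5],[0,0,-8.5],[0,0,-8.5],[0,0,0]],"grip":[0.6,0.6,0.6,0.6,0.6,0.6,0.6,0.6,0.6,0.6,0.6,0.6]}'|head -3
```

```text
262 bot [(136, 58, 15), (135, 57, 14), (135, 57, 16), (153, 63, 16), (220, 95, 24), (254, 134, 31), (255, 143, 33), (244, 113, 22), (179, 73, 16), (136, 58, 17), (134, 57, 14), (136, 58, 15), (136, 56, 14), (136, 58, 17), (134, 57, 14), (140, 58, 15), (187, 78, 17), (247, 120, 26), (255, 153, 50), (254, 170, 107), (239, 193, 178), (221, 210, 213), (214, 213, 217), (213, 211, 215)]
285 bot [(136, 58, 15), (135, 57, 13), (134, 56, 15), (153, 64, 17), (224, 98, 25), (255, 140, 35), (255, 145, 35), (245, 115, 26), (179, 74, 16), (136, 57, 15), (134, 57, 15), (136, 57, 16), (136, 58, 14), (135, 57, 14), (134, 56, 14), (140, 58, 15), (188, 77, 16), (248, 121, 28), (255, 156, 55), (254, 178, 119), (243, 205, 193), (229, 222, 226), (222, 219, 226), (215, 212, 218)]
300 bot [(137, 58, 16), (135, 57, 13), (134, 56, 14), (156, 65, 17), (229, 101, 26), (255, 145, 40), (255, 152, 42), (245, 117, 27), (179, 73, 16), (135, 56, 14), (133, 57, 14), (136, 57, 15), (136, 57, 15), (135, 58, 15), (134, 56, 14), (141, 58, 14), (189, 78, 18), (249, 123, 31), (255, 159, 57), (255, 174, 113), (241, 191, 175), (210, 198, 201), (202, 200, 206), (204, 201, 207)]
top [(65, 76, 20), (66, 86, 66), (74, 115, 146), (86, 149, 206), (91, 160, 222), (90, 158, 219), (87, 156, 217), (88, 154, 214), (96, 139, 191), (115, 105, 131), (135, 69, 53), (154, 66, 21), (172, 99, 68), (169, 141, 137), (167, 159, 164), (199, 129, 112), (247, 124, 46), (255, 149, 32), (255, 154, 43), (250, 153, 93), (231, 188, 181), (233, 235, 240), (241, 242, 245), (240, 239, 241)]
[np.float64(99.1), np.float64(95.8), np.float64(92.3), np.float64(-20.2), np.float64(-24.6), np.float64(-29.1), np.float64(-33.6), np.float64(-38.2)]
time: 40.3
tool_pos: [423.2, -4.5, 216.7]
time: 41.5
tool_pos: [437.8, 152.4, 216.3]
orientation: [-2.098, 2.339, -0.001]
```

```bash
python3 -m handwheel '{"delta_pos":[[0,0,0],[0,0,0],[0,0,0],[0,0,0],[0,0,0],[0,0,0]],"turn":[[6.5,0,0],[6.5,0,0],[6.5,0,0],[6.5,0,0],[6.5,0,0],[0,0,0]],"grip":[0.6,0.6,0.6,0.6,0.6,0.6]}' | head -3
python3 - <<'E'
from route import *; from h import *
look("w11",Q[3])
plan(Q[3]-27*N,RP)
p,r,s=pose(); go(s["joints"],[('w',Q[3]+30*N,5),('w',Q[3]-27*N,4)])
E
```

```text
time: 42.1
tool_pos: [437.9, 147.3, 214.7]
orientation: [-1.881, 2.101, -0.494]
[87. 52.] 253 pos [609.4  12.4 158.4] az 105.1 len 18.4
[255. 226.] 730 pos [520.5 160.5  98. ] az -96.8 len 51.3
t 42.15 delta cm in tool: [-2.47 -2.39 16.64] norm 170.0
turn deg: [ 4.61 -1.19  0.19]  delta if turned first: [-2.13 -1.04 16.82]
joints [-0.41  0.22 -0.26  2.44  1.15  0.41  1.32] F [-0.1  0.7 -0. ] w 34.2 gf 0.0
w 5 rows of [-0.13 -0.24  2.33] -> [505. 162. 124.] [-0.37  0.49 -0.22  2.42  1.82  0.4   0.71]
w 4 rows of [-0.07 -0.12  1.42] -> [534. 159.  75.] [-0.3   0.62 -0.27  2.38  2.02  0.47  0.55]
```

```bash
python3 -m handwheel '{"delta_pos":[[0,0,0],[-0.6,-0.3,2.3],[-0.6,-0.3,2.3],[-0.5,-0.25,2.3],[-0.4,-0.2,2.3],[0,0,2],[0,0,0],[0,0,0]],"turn":[[4.6,-1.1,0.2],[0,0,0],[0,0,0],[0,0,0],[0,0,0],[0,0,0],[0,0,0],[0,0,0]],"grip":[0.6,0.6,0.6,0.6,0.6,0.6,0.6,0.6]}'|head -2
python3 - <<'E'
from h import *
plan(Q[3]-27*N,RP)
E
```

```text
time: 42.95
tool_pos: [505.7, 158.0, 121.7]
t 42.95 delta cm in tool: [-0.44 -0.2   5.47] norm 55.0
turn deg: [ 1.43 -0.8  -0.11]  delta if turned first: [-0.36 -0.06  5.47]
joints [-0.38  0.5  -0.25  2.42  1.89  0.46  0.61] F [-0.2  0.3 -0.5] w 34.1 gf 0.0
```

```bash
python3 -m handwheel '{"delta_pos":[[0,0,0],[-0.2,-0.05,1.9],[-0.15,0,1.9],[0,0,1.6],[0,0,0],[0,0,0],[0,0,0],[0,0,0],[0,0,0]],"turn":[[1.4,-0.8,0],[0,0,0],[0,0,0],[0,0,0],[0,0,0],[0,0,0],[0,0,0],[0,0,0],[0,0,0]],"grip":[0.6,0.6,0.6,0.6,0.6,1,1,1,1]}'
python3 -c "
from h import *
plan(Q[3]-27*N,RP)"
python3 -m handwheel '{"delta_pos":[[0,0,-3.25],[0,0,-3.25],[0,0,-3.25],[0,0,-3.25],[0,0,0],[0,0,0],[0,0,0],[0,0,0],[0,0,0],[0,0,0]],"turn":[[0,0,0],[0,0,0],[0,0,0],[0,0,0],[-7.5,0,0],[-7.5,0,0],[-7.5,0,0],[-7.5,0,0],[-7,0,0],[0,0,0]],"grip":[1,1,1,1,1,1,1,1,1,1]}'
python3 - <<'E'
from h import *
p,r,s=pose(); plan(p,Rt(173.75)); plan([430,0,195],Rt(123))
E
```

```text
time: 43.85
tool_pos: [532.9, 159.4, 76.8]
orientation: [-1.829, 2.037, -0.547]
force: [-2.0, -0.2, 7.2]
width: 8.9
gripper_force: 59.5
t 43.85 delta cm in tool: [0.07 0.02 0.24] norm 2.0
turn deg: [-0.15  0.11  0.06]  delta if turned first: [0.07 0.02 0.24]
joints [-0.3   0.63 -0.32  2.4   2.11  0.57  0.44] F [-2.  -0.2  7.2] w 8.9 gf 59.5434433221817
time: 44.85
tool_pos: [473.0, 151.0, 185.6]
orientation: [-1.998, 2.281, -0.275]
force: [0.5, 0.2, -1.9]
width: 9.0
gripper_force: 59.8
t 44.85 delta cm in tool: [0. 0. 0.] norm 0.0
turn deg: [-11.41  -2.77  -1.3 ]  delta if turned first: [0. 0. 0.]
joints [-0.19  0.35 -0.38  2.25  0.62  0.52  1.94] F [ 0.5  0.2 -1.9] w 9.0 gf 59.81594502925873
t 44.85 delta cm in tool: [15.57  2.12 -0.66] norm 157.0
turn deg: [-11.86   2.47  49.27]  delta if turned first: [ 11.83 -10.32  -0.94]
joints [-0.19  0.35 -0.38  2.25  0.62  0.52  1.94] F [ 0.5  0.2 -1.9] w 9.0 gf 59.81594502925873
```

```bash
python3 -m handwheel '{"delta_pos":[[0,0,0],[0,0,0],[0,0,0],[0,0,0],[0,0,0],[0,0,0],[0,0,0],[0,0,0],[2.95,-2.6,-0.24],[2.95,-2.6,-0.24],[2.95,-2.6,-0.24],[2.95,-2.6,-0.24]],"turn":[[-5.7,-1.4,-0.6],[-5.7,-1.4,-0.6],[0,0,8.5],[0,0,8.5],[0,0,8.5],[0,0,8.5],[0,0,8.5],[0,0,8.5],[0,0,0],[0,0,0],[0,0,0],[0,0,0]],"grip":[1,1,1,1,1,1,1,1,1,1,1,1]}'|head -3
python3 -m handwheel '{"delta_pos":[[2.03,-2.66,0],[2.03,-2.66,0],[2.03,-2.66,0],[2.03,-2.66,0],[2.03,-2.66,0],[2.03,-2.66,0],[0,0,0]],"turn":[[0,0,0],[0,0,0],[0,0,0],[0,0,0],[0,0,0],[0,0,0],[0,0,0]],"grip":[1,1,1,1,1,1,1]}'|head -3
python3 -m handwheel '{"delta_pos":[[0,0,0],[0,0,0],[0,0,0],[0,0,0],[0,0,0],[0,0,0],[0,0,0],[0,0,0],[0,0,0],[0,0,0],[0,0,0],[0,0,0]],"turn":[[0,0,8.2],[0,0,8.2],[0,0,8.2],[0,0,8.2],[0,0,8.2],[0,0,8.2],[0,0,8.2],[0,0,8.2],[0,0,8.2],[0,0,8.2],[0,0,8],[0,0,0]],"grip":[1,1,1,1,1,1,1,1,1,1,1,1]}'|head -3
python3 - <<'E'
from held import *; held("w12")
plan(PC+33*PX-33*PY+[0,0,130],Rt(33))
E
```

```text
time: 46.05
tool_pos: [425.8, -0.9, 194.4]
orientation: [0.894, -3.008, 0.008]
time: 46.75
tool_pos: [410.7, -204.2, 194.8]
orientation: [0.88, -3.011, 0.01]
time: 47.95
tool_pos: [411.5, -198.3, 194.8]
orientation: [-1.496, -2.761, 0.008]
[282. 304.] 3147 pos [ 410.7 -198.9  220.3] az -56.9 len 52.8
wall centre in tool mm [ -0.1  -1.2 -25.5]
t 48.0 delta cm in tool: [-4.29 -4.39  6.52] norm 90.0
turn deg: [-0.27  0.05  0.26]  delta if turned first: [-4.32 -4.4   6.49]
joints [ 0.21  0.32  0.16  2.23 -0.08  0.6   1.02] F [-0.6 -0.2 -2.5] w 8.8 gf 59.79485750198364
```

```bash
python3 -m handwheel '{"delta_pos":[[-1.1,-1.1,1.2],[-1.1,-1.1,1.2],[-1.1,-1.1,1.2],[-1.05,-1.1,1.2],[0,0,1.6],[0,0,1],[0,0,0],[0,0,0]],"turn":[[-0.25,0,0.25],[0,0,0],[0,0,0],[0,0,0],[0,0,0],[0,0,0],[0,0,0],[0,0,0]],"grip":[1,1,1,1,1,1,1,1]}'|head -3
python3 - <<'E'
from held import *
plan(PC+33*PX-32.5*PY+[0,0,87],Rt(33))
E
```

```text
time: 48.8
tool_pos: [399.4, -259.6, 121.2]
orientation: [1.502, 2.758, 0.002]
t 48.8 delta cm in tool: [ 0.09 -0.04  3.42] norm 34.0
turn deg: [ 0.08  0.01 -0.15]  delta if turned first: [ 0.09 -0.03  3.42]
joints [ 0.39  0.47  0.12  2.25 -0.14  0.43  1.2 ] F [ 0.4  1.  -2.4] w 8.9 gf 59.825778007507324
```

```bash
python3 -m handwheel '{"delta_pos":[[0.09,0,1.2],[0,0,1.2],[0,0,0.7],[0,0,0],[0,0,0]],"turn":[[0,0,0],[0,0,0],[0,0,0],[0,0,0],[0,0,0]],"grip":[1,1,1,1,1]}'
python3 - <<'E'
from h import *
plan(PC+33*PX-32.5*PY+[0,0,86.5],Rt(33))
E
```

```text
time: 49.3
tool_pos: [398.9, -259.5, 90.1]
orientation: [1.504, 2.757, 0.002]
force: [0.2, -0.2, -1.8]
width: 9.0
gripper_force: 59.8
t 49.3 delta cm in tool: [0.05 0.   0.36] norm 4.0
turn deg: [ 0.08  0.03 -0.25]  delta if turned first: [0.05 0.   0.36]
joints [ 0.4   0.53  0.1   2.27 -0.15  0.35  1.21] F [ 0.2 -0.2 -1.8] w 9.0 gf 59.82502341270447
```

```bash
python3 -m handwheel '{"delta_pos":[[0.05,0,0.2],[0,0,0.13],[0,0,0],[0,0,0],[0,0,0],[0,0,0],[0,0,0],[0,0,-2],[0,0,-4],[0,0,-4],[0,0,-4],[0,0,0]],"turn":[[0,0,-0.2],[0,0,0],[0,0,0],[0,0,0],[0,0,0],[0,0,0],[0,0,0],[0,0,0],[0,0,0],[0,0,0],[0,0,0],[0,0,0]],"grip":[1,1,1,1,0.6,0.6,0.6,0.6,0.6,0.6,0.6,0.6]}'
python3 -m handwheel '{"delta_pos":[[-2,1,-1.5],[-2,1,-1.5],[-2,1,-1.5],[0,0,0],[0,0,0],[0,0,0]],"turn":[[0,0,0],[0,0,0],[0,0,0],[0,0,0],[0,0,0],[0,0,0]],"grip":[0.6,0.6,0.6,0.6,0.6,0.6]}'|head -2
python3 - <<'E'
from h import *
c,im,o=look("w13",np.array([0,0,112.]),np.array([0,0,1.]),150)
for ce,q in o: d=q-PC; print(ce.round(),(d@PX).round(1),(d@PY).round(1))
cv2.imwrite("pics/w13z.png",cv2.resize(im[:,:,::-1],(800,600)))
E
```

```text
time: 50.5
tool_pos: [401.6, -261.1, 231.8]
orientation: [1.495, 2.749, 0.002]
force: [0.7, -0.4, 0.4]
width: 34.4
gripper_force: 0.0
time: 51.1
tool_pos: [454.1, -292.1, 270.4]
[249. 124.] 836 pos [ 397.6 -257.9  112. ] az -57.2 len 50.4
[322. 122.] 199 pos [ 448.4 -223.1  112. ] az -57.1 len 44.5
[360. 162.] 952 pos [ 495.8 -232.6  112. ] az 31.7 len 50.7
[319. 187.] 173 pos [ 478.8 -270.5  112. ] az -55.7 len 44.3
[251. 200.] 679 pos [ 433.8 -313.9  112. ] az -57.7 len 49.8
[249. 124.] 33.2 -34.0
[322. 122.] -28.3 -35.5
[360. 162.] -62.8 -1.7
[319. 187.] -28.0 20.8
[251. 200.] 33.4 32.7
```

View pics/w13z.png

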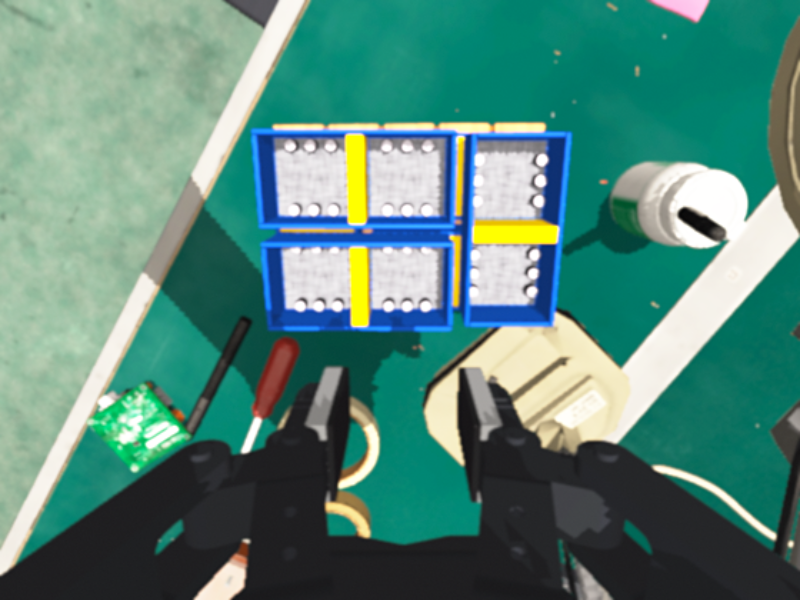

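The final view shows a flat, square second layer. The gap between the lengthwise pair is about 8.7 mm, the gap to the crosswise tray is about 7 mm, and the gripper is clear.

```bash
python3 -c "
from rig import ctrl
print(ctrl.sign_off())"
```

```text
the job is handed in; nothing more can be done
None
```

All four trays are on the pallet in the alternated pattern, bottom layer first, flat and open side up with about 7–9 mm gaps; I handed the job in at about 51 s of the 72 s limit.

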